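Dock the sample cup and brush it out

TASK

Slide the steel sample cup along the bench, still standing on its base, until it is fully home in the open-fronted black dock; do not lift or tip it. Then take the brush from its fork stand and brush out the docked cup with two full strokes, going down close to the cup's floor both times and raising most of the brush head above the rim in between. Hang the brush upright back in its fork, with the cup still home in the dock and everything else left where it stood.

Things in the scene. Friction and masses are not known exactly. Their poses are not given: they have to be found in the camera images.
- cup: open round sample cup of steel with a blue band, outside diameter 88, height 80, wall 4, floor 5 mm thick, about 250 g, standing upright on the bench. Too wide to grasp across. Origin: centre of the underside; z up.
- dock: fixed C-shaped black dock, no floor, walls 26 mm high, 92 mm wide inside. Origin: on the bench, where the cup's centre is when home (back wall 0.5 mm away). x points into the dock; its mouth opens to -x. Side walls, 12 mm thick, run from x = -20 to 40 mm; yellow flared lips widen the mouth from x = -20 to -45 mm, there 112 mm wide. A grey block 34 mm high adjoins the back, to x = 107 mm.
- stand_hook (a point): hanging point on the fixed aluminium brush stand, 140 mm above the bench, on the top face of its fork, mid-slot. x points to the post (front at x = 52 mm), z up. The slot, 16 mm wide, is closed at x = 14 mm and open to -x; its two tines, 12 mm wide and 12 thick, end at x = -35 mm. Nothing stands above the fork.
- brush: brush hanging upright in the fork by its collar, 70 g. Origin: centre of the head's flat underside, z up along the stem. Rigid round head, white with blue rings, diameter 56, z = 0 to 45 mm; steel stem, diameter 9, to 110; blue collar, diameter 34, 110 to 116; blue square handle 18 x 18, sides along x and y, to 185. The head cannot pass the slot: lift slightly and leave the fork forwards.
- vial: bystander: capped glass vial, diameter 28, height 55 mm, between dock and stand. Origin: underside.
- cap: bystander: white screw cap, diameter 30, height 13 mm. Origin: underside.
- tip_box: bystander: grey box with black tip insert, 85 x 120 x 57 mm, on the right. Origin: underside.
- tray: bystander: white open tray, 85 x 120 x 28 mm, on the right. Origin: underside.
- timer: bystander: green bench timer, 60 x 66 x 24 mm, on the left. Origin: underside.
- reagent: bystander: amber bottle with a blue cap, diameter 64, height 130 mm, on the left. Origin: underside.
Things that resemble listed ones, but are neither listed nor needed, are in the scene too. What is meant by the brush is not green or purple, and is the smaller of those in its own colour.

How it is judged (in metres and radians):
On the way, in this order (a step that is already met when the one before it is completed fails the run):
1. the cup stands fully home in the dock (centre within 6 mm of the home point) (horizontal distance between cup and dock below 0.006 m and angle between cup's own z axis and vertical below 0.08 rad and height (world z) of cup below 0.006 m), for 0.2 s.
2. the brush is down in the docked cup: underside less than 17 mm above the cup's floor, within 30 mm of its centre (z of brush in the frame of cup between 0 and 0.022 m and horizontal distance between brush and cup below 0.03 m and horizontal distance between cup and dock below 0.008 m and angle between cup's own z axis and vertical below 0.08 rad and height (world z) of cup below 0.006 m), for 0.04 s.
3. the brush has come up: underside more than 50 mm above the cup's floor (z of brush in the frame of cup above 0.055 m), for 0.04 s.
4. the brush is down in the docked cup a second time (all of step 2), for 0.04 s.
At the end, for the whole second after the job is handed in: Cup upright in the dock, centre within 8 mm of home. Brush upright within 0.12 rad, hanging by its collar in the fork: from 20 mm in front of to 18 mm behind the hanging point, 10 mm sideways, underside 105 to 115 mm below the fork's top. Both at rest (horizontal distance between cup and dock below 0.008 m and angle between cup's own z axis and vertical below 0.08 rad and height (world z) of cup below 0.006 m and x of brush in the frame of stand_hook between -0.02 and 0.018 m and y of brush in the frame of stand_hook between -0.01 and 0.01 m and z of brush in the frame of stand_hook between -0.115 and -0.105 m and angle between brush's own z axis and vertical below 0.12 rad and linear speed of brush below 0.03 m/s and linear speed of cup below 0.02 m/s); the robot touches nothing.
It fails at once if the cup is lifted more than 15 mm or tipped more than 0.35 rad (height (world z) of cup above 0.015 m or angle between cup's own z axis and vertical above 0.35 rad).
It fails at once if a bystander (vial, cap, tip box, tray, timer, amber bottle) is moved by more than 20 mm (distance of any of vial, cap, tip_box, tray, timer, reagent from where it was at the start of the episode above 0.02 m).
It also fails if it takes over 70 s, if anything falls off the work surface, if the arm or the gripper's body presses on something with over 40 N, if the wrist force passes 120 N, or if a joint passes its speed limit or range.

ROBOT

A 6-joint arm with a two-finger parallel gripper is mounted at the origin on the work surface. World frame = base frame: x ahead of the robot, y to its left, z up, the work surface at z = 0. Lengths are in m, angles in degrees, forces in N, time in s.
With the tool pointing down it reaches from about 0.3 to 0.75 m from the base axis. Payload 8.5 kg.
Tool frame: the origin (TCP) lies at the very end of the fingers, on their centre line; the grasp point (between the pads) lies 19 mm behind it (env.grasp_offset is the distance from the TCP to the grasp point, in m); y points along the fingers, z is the direction in which the jaws open and shut, and the axes are right-handed (so a half turn about y gives the same grasp; the last joint's range is limited). The gripper opens to 85 mm and grips with 20 to 120 N. Pads are 22 mm wide; open, the fingers measure 114 mm over their backs; the gripper's body (76 mm by 85 mm) begins 54 mm behind the grasp point. The pads swing forward as they close: fully open they stand 13 mm farther back than shut.
Start: joints at [-77.481, 21.807, 74.336, -0, 83.858, -12.336], TCP at [0.231, -0.499, 0.231] pointing down, gripper open.
Joint ranges: [-178.18, 178.18], [-50.72, 133.34], [12.68, 142.11], [-81.47, 261.47], [9.98, 163.14], [-165.26, 165.26]. Speed limits (degrees/s): [136.94, 136.94, 180, 180, 180, 180].

INTERFACE

Orientations are given as a 3x3 rotation matrix whose columns are the frame's x, y, z axes.
In Python, from rig import env gives the robot as it stands. The module is installed in compiled form; this text tells all that it offers.
- The arm moves only by the shell command python3 -m pendant 'ROWS' [FORCE]. ROWS is JSON, a list of rows, each a list of 3 entries, a list of its own where there are three numbers: the shift along the world's x, y, z as a fraction of full scale, then the turn about the world's z as a fraction of full scale, then the opening, from 0 (shut) to 1 (fully open). A call has 1 to 12 rows; each row shifts and turns the commanded pose from where the row before left it; what a row does not reach is not made up. Full scale, the value 1, is 30 mm for a shift and 5 degrees for a turn. A row lasts 1/12 s, in which the tool goes at most 41.7 mm and 7.16 degrees, less where a joint would pass 70% of its speed; a pose out of reach is approached as far as the arm can. A call with a number of a shift or a turn outside -1 to 1 is refused whole. A call with a gripper value outside its range is refused whole. The fingers move at their own pace and stop on an object; FORCE is the grip in N (left out, the last holds). Time passes only in rows, so rows that do not move let the fingers close. It gives the time, the measured TCP pose, the force and the opening at its end, in the units of the state.
- env.observe(): the state, without advancing time (a new reading comes with each control period).
- env.get_image(name): name is "scene" or "top" or "wrist"; returns (picture, depth): 480x640x3 uint8, red, green, blue; 480x640 float32, m along the optical axis (not along the pixel's ray), 0 where there is no reading.
- env.camera_model(name): a dict with "camera_matrix" (3x3 intrinsics, pixels), "R" (3x3) and "t" (3): a world point X has camera coordinates R X + t; the wrist camera has in their place "tool_from_camera" (4x4, takes a point from camera to tool coordinates, whose origin is the TCP and whose axes are the tool frame's). Camera axes: x right, y down, z forward; pixel columns grow to the right and rows downward; lengths in m; the calibration is good to about 2 mm. A picture is of the moment at which its call begins: read the wrist's pose just before it. camera_model takes no time and is no camera call.
- env.close_job(): hands the job in, once; it reports no verdict.
The state is a dict: "time_s": time; "q": joint angles; "qvel": joint speeds; "joint_efforts": joint torques, N m; "position": TCP position; "tool_rot": TCP orientation; "ft_force": force on the tool from outside, world axes, zero at the start; "wrist_torque": the same for the moment, N m; "grip_width": finger opening in m.
Only numpy, scipy, OpenCV 4.12 (cv2) and the standard library are available. Lean on these libraries where they do the work, as an engineer would, in place of code of your own. Each camera call takes 0.05 s, during which the arm holds its last target.

## Working session

There is one attempt and no reset: what is moved stays moved. The work goes in short steps, Python scripts to look and compute and a shell command to move; the robot and the scene stay as the last step left them, time stands still between calls to the robot, and variables do not carry over. Pictures are saved under pics/ and viewed, and the job is handed in when it is done.

```bash
mkdir -p pics; ls; python3 - <<'E'
from rig import env
import cv2,numpy as np
np.set_printoptions(precision=4,suppress=True)
s=env.observe();print(s)
print(env.grasp_offset)
for n in ["scene","top","wrist"]:
    p,d=env.get_image(n); cv2.imwrite(f"pics/{n}0.png",p[:,:,::-1]); np.save(f"pics/{n}0.npy",d)
    print(n,env.camera_model(n))
E
```

```text
pics
{'time_s': 0.0, 'q': array([-77.482 ,  21.8387,  74.3881,  -0.0006,  83.8581, -12.3347]), 'qvel': array([-0.0371, -0.0058, -0.0757,  0.1132,  0.0057, -0.014 ]), 'joint_efforts': array([ -0.001 , -44.8464, -23.1279,  -0.0003,   0.0048,  -0.    ]), 'position': array([ 0.2311, -0.4987,  0.2307]), 'tool_rot': array([[-0.9074, -0.0003,  0.4203],
       [-0.4203,  0.0014, -0.9074],
       [-0.0003, -1.    , -0.0015]]), 'ft_force': array([ 0.5418, -0.4167,  0.0861]), 'wrist_torque': array([0.0025, 0.0276, 0.0413]), 'grip_width': 0.08534990252036109}
0.0187
scene {'camera_matrix': array([[444.3194,   0.    , 330.763 ],
       [  0.    , 444.3194, 236.1499],
       [  0.    ,   0.    ,   1.    ]]), 'R': array([[-0.4162,  0.9092, -0.0132],
       [ 0.6823,  0.3027, -0.6654],
       [-0.601 , -0.2859, -0.7463]]), 't': array([ 0.2842, -0.3559,  1.4299])}
top {'camera_matrix': array([[484.9892,   0.    , 311.2394],
       [  0.    , 484.9892, 245.1295],
       [  0.    ,   0.    ,   1.    ]]), 'R': array([[-0.0253, -0.9994, -0.0237],
       [-0.9877,  0.0286, -0.1538],
       [ 0.1543,  0.0195, -0.9878]]), 't': array([0.0245, 0.6089, 1.1473])}
wrist {'camera_matrix': array([[375.9514,   0.    , 320.0379],
       [  0.    , 375.9514, 242.1407],
       [  0.    ,   0.    ,   1.    ]]), 'tool_from_camera': array([[-0.0002,  0.9511,  0.309 , -0.0813],
       [ 0.0014, -0.309 ,  0.9511, -0.1437],
       [ 1.    ,  0.0006, -0.0013, -0.0008],
       [ 0.    ,  0.    ,  0.    ,  1.    ]])}
```

View pics/scene0.png

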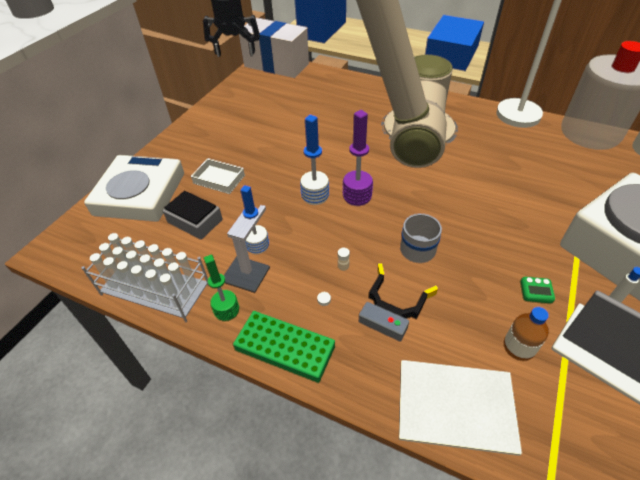

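View pics/top0.png

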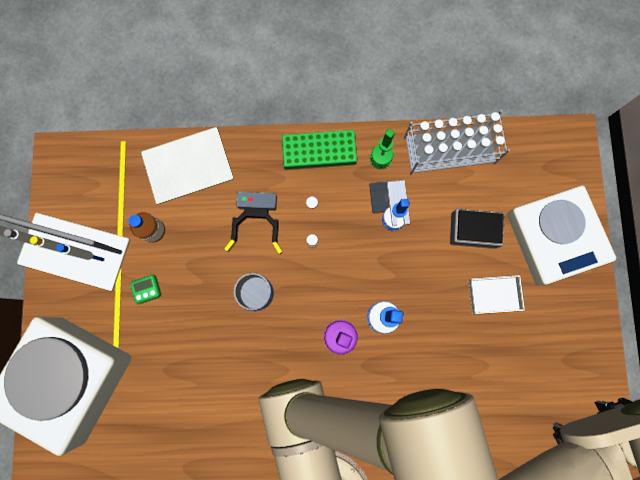

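View pics/wrist0.png

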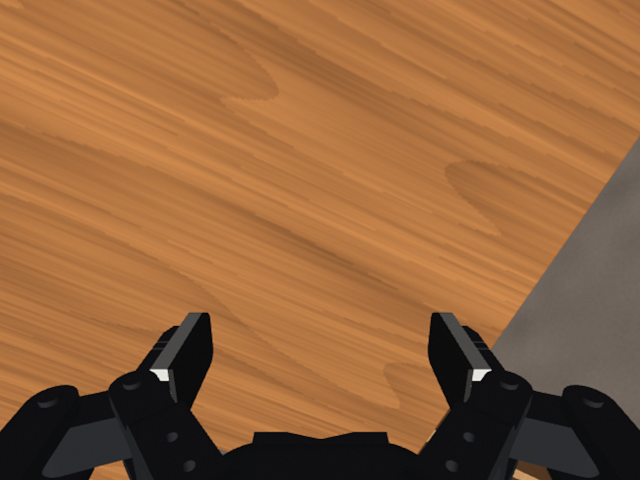

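Candidates for the brush in the scene image: large blue at (315,165), purple at (358,165), green at (218,290), and small blue hanging in the fork at (250,215), which is also at (397,212) in the top image. I choose the hanging one, since it is the smaller of the two blue ones. Next I build the point clouds and take close crops.

```bash
cat > h.py <<'E'
from rig import env
import cv2,numpy as np
np.set_printoptions(precision=4,suppress=True)
def cloud(n,p,d,cm=None,s=None):
    cm=cm or env.camera_model(n);K=cm["camera_matrix"]
    v,u=np.mgrid[0:480,0:640]
    c=np.stack([(u-K[0,2])/K[0,0]*d,(v-K[1,2])/K[1,1]*d,d],-1)
    if n=="wrist":
        T=cm["tool_from_camera"];c=c@T[:3,:3].T+T[:3,3]
        w=c@s["tool_rot"].T+s["position"]
    else: w=(c-cm["t"])@cm["R"]
    w[d==0]=np.nan
    return w
def grab(n,tag):
    s=env.observe();p,d=env.get_image(n)
    cv2.imwrite(f"pics/{n}{tag}.png",p[:,:,::-1])
    return p,d,cloud(n,p,d,None,s),s
def circ(P):
    A=np.c_[2*P[:,:2],np.ones(len(P))];b=(P[:,:2]**2).sum(1)
    x=np.linalg.lstsq(A,b,rcond=None)[0];return x[:2],np.sqrt(x[2]+x[0]**2+x[1]**2)
def crop(p,name,x0,y0,x1,y1,k):
    cv2.imwrite(f"pics/{name}.png",cv2.resize(p[y0:y1,x0:x1,::-1],None,fx=k,fy=k,interpolation=cv2.INTER_CUBIC))
E
python3 - <<'E'
from h import *
W={}
for n in ["scene","top"]:
    p=cv2.imread(f"pics/{n}0.png")[:,:,::-1];d=np.load(f"pics/{n}0.npy");w=cloud(n,p,d);W[n]=(p,w)
    print(n,"table z", [np.nanmedian(w[y:y+8,x:x+8,2]) for x,y in ([(450,320),(300,240)] if n=="scene" else [(200,320),(330,260)])])
p,w=W["top"]; crop(p,"ctop",350,160,430,250,6)
p,w=W["scene"]; crop(p,"csc",210,170,290,300,4.5); crop(p,"cdock",340,200,460,350,4)
def pr(n,l):
    for u,v in l: print(n,u,v,W[n][1][v,u])
# cup rim
for n,b in (("scene",(395,205,450,270)),("top",(228,268,280,316))):
    p,w=W[n];q=w[b[1]:b[3],b[0]:b[2]].reshape(-1,3);q=q[np.isfinite(q[:,2])]
    r=q[(q[:,2]>.074)&(q[:,2]<.09)];print(n,"cup rim",len(r),circ(r),np.percentile(r[:,2],[5,50,95]),"floor",r.min(0),r.max(0))
E
```

```text
scene table z [np.float64(-0.001510255014950757), np.float64(-0.0017418387464106946)]
top table z [np.float64(-0.000640914244141901), np.float64(-0.00017170524436221752)]
scene cup rim 226 (array([0.5015, 0.1496]), np.float64(0.04174162141425551)) [0.0746 0.0775 0.0804] floor [0.456  0.1049 0.074 ] [0.5454 0.1928 0.0818]
top cup rim 198 (array([0.4976, 0.1504]), np.float64(0.04175691720915787)) [0.0754 0.0785 0.0823] floor [0.4538 0.1074 0.074 ] [0.5412 0.1937 0.0835]
```

View pics/ctop.png

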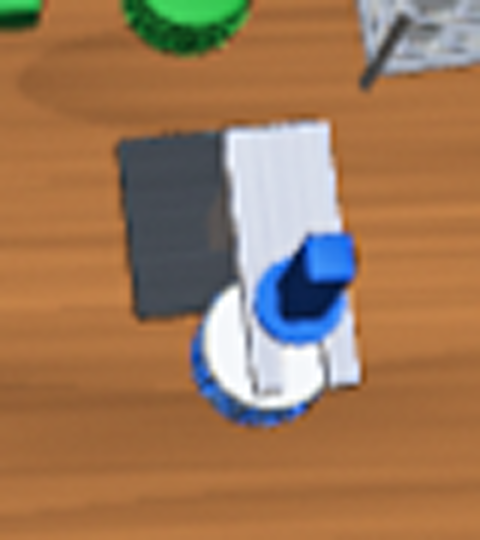

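View pics/csc.png

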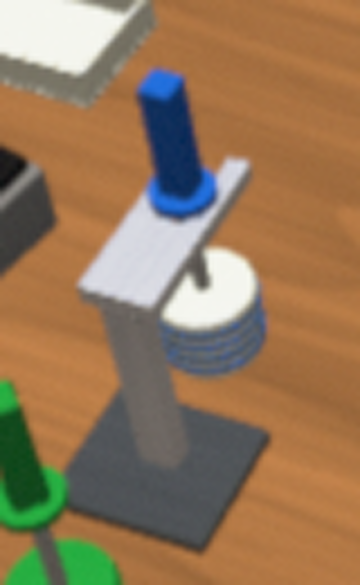

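View pics/cdock.png

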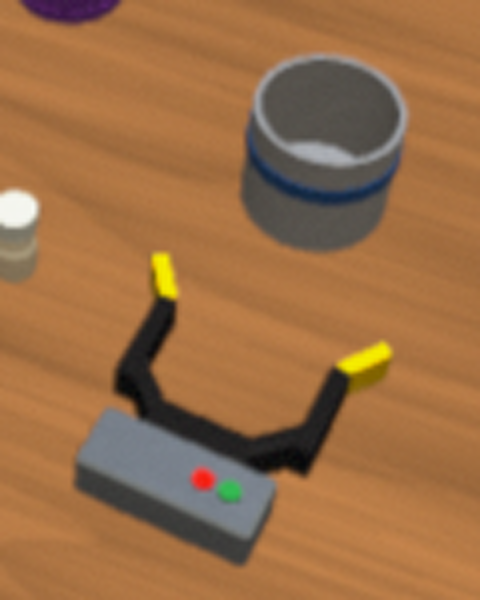

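```bash
python3 - <<'E'
from h import *
for n in ["scene","top"]:
    p=cv2.imread(f"pics/{n}0.png")[:,:,::-1].astype(int);d=np.load(f"pics/{n}0.npy");w=cloud(n,p,d)
    def sel(m,name,hist=True):
        q=w[m];q=q[np.isfinite(q[:,2])];print(n,name,len(q),"min",np.percentile(q,2,axis=0),"max",np.percentile(q,98,axis=0),"med",np.median(q,0));return q
    b=np.zeros((480,640),bool)
    R,G,B=p[...,0],p[...,1],p[...,2]
    x0,y0,x1,y1=(340,250,460,345) if n=="scene" else (215,180,295,260)
    b[:]=0;b[y0:y1,x0:x1]=1
    dark=(p.max(-1)<60)&b&(w[...,2]>.018)
    q=sel(dark,"dock black"); t=q[q[:,2]>.021]
    np.save(f"pics/dock_{n}.npy",t)
    yel=(R>180)&(G>140)&(B<80)&b&(w[...,2]>.015)
    nl,lab,st,ce=cv2.connectedComponentsWithStats(yel.astype(np.uint8))
    for i in range(1,nl):
        if st[i,4]>10: sel(lab==i,f"yellow{i}")
    gb=b&(w[...,2]>.030)&(w[...,2]<.04)&~dark
    q=sel(gb,"grey block"); 
    print(" rect",cv2.minAreaRect((q[:,:2]*1000).astype(np.float32)))
    # stand & brush
    x0,y0,x1,y1=(215,175,280,300) if n=="scene" else (365,175,415,235)
    b[:]=0;b[y0:y1,x0:x1]=1
    blue=b&(B>R+60)&(B>100)
    q=sel(blue&(w[...,2]>.03),"blue"); 
    h=sel(blue&(w[...,2]>.165),"handle")
    h=sel(blue&(w[...,2]>.205),"handle top")
    f=sel(b&(w[...,2]>.132)&(w[...,2]<.146)&~blue,"fork top")
    print(" rect",cv2.minAreaRect((f[:,:2]*1000).astype(np.float32)))
    f=sel(b&(w[...,2]>.03)&(w[...,2]<.125)&~blue,"below")
E
```

```text
scene dock black 517 min [0.6355 0.0956 0.0185] max [0.7524 0.2076 0.0273] med [0.6904 0.1505 0.0241]
scene yellow1 42 min [0.6012 0.0844 0.0215] max [0.6259 0.1034 0.0263] med [0.6133 0.0932 0.0244]
scene yellow2 49 min [0.6095 0.2028 0.021 ] max [0.633  0.2257 0.0264] med [0.6212 0.2148 0.0245]
scene grey block 845 min [0.535  0.0164 0.0302] max [0.7562 0.1918 0.0375] med [0.7352 0.1475 0.0326]
 rect ((639.3728637695312, 97.41438293457031), (244.38059997558594, 190.89227294921875), 1.2579951286315918)
scene blue 144 min [ 0.6599 -0.2107  0.142 ] max [ 0.6874 -0.1821  0.2148] med [ 0.6765 -0.1936  0.1468]
scene handle 51 min [ 0.6639 -0.2056  0.2101] max [ 0.6803 -0.19    0.2156] med [ 0.6727 -0.1971  0.213 ]
scene handle top 51 min [ 0.6639 -0.2056  0.2101] max [ 0.6803 -0.19    0.2156] med [ 0.6727 -0.1971  0.213 ]
scene fork top 533 min [ 0.6443 -0.2148  0.1325] max [ 0.8422 -0.17    0.1417] med [ 0.7109 -0.1895  0.1382]
 rect ((744.3890991210938, -193.43988037109375), (211.0606689453125, 41.84142303466797), 3.5088272094726562)
scene below 1147 min [ 0.6199 -0.3456  0.0334] max [
[... 488 characters left out ...]
625), (129.66078186035156, 147.62838745117188), 80.97904968261719)
top blue 220 min [ 0.6417 -0.2108  0.0394] max [ 0.6859 -0.1696  0.2163] med [ 0.6645 -0.192   0.1458]
top handle 70 min [ 0.6608 -0.2045  0.1729] max [ 0.6779 -0.1881  0.2169] med [ 0.6692 -0.1974  0.2129]
top handle top 65 min [ 0.6621 -0.2045  0.2077] max [ 0.6779 -0.1881  0.2169] med [ 0.6702 -0.1961  0.213 ]
top fork top 518 min [ 0.638  -0.2169  0.1333] max [ 0.7376 -0.1744  0.1431] med [ 0.7045 -0.191   0.1387]
 rect ((688.1092529296875, -195.7745361328125), (103.54634094238281, 40.78683090209961), 3.552051067352295)
top below 220 min [ 0.6418 -0.2152  0.0357] max [ 0.7319 -0.1711  0.0781] med [ 0.6607 -0.1835  0.0727]
```

Crops: the fork holds the small blue brush (handle top at (325,262) in the top crop) and the tines point toward the robot. The cup stands in front of the dock mouth, with the yellow lips at (165,275) and (365,365) in the dock crop. Next I check obstacle heights and fit the dock and hook in both views.

```bash
python3 - <<'E'
from h import *
for n in ["scene","top"]:
    p=cv2.imread(f"pics/{n}0.png")[:,:,::-1].astype(int);d=np.load(f"pics/{n}0.npy");w=cloud(n,p,d)
    boxes={"bigblue":(295,110,332,203),"purple":(335,105,377,205),"vial":(330,240,355,272),"cap":(312,288,334,308)} if n=="scene" else {"bigblue":(362,298,410,338),"purple":(320,315,362,360),"vial":(300,230,325,250),"cap":(300,194,324,212)}
    for k,(x0,y0,x1,y1) in boxes.items():
        q=w[y0:y1,x0:x1].reshape(-1,3);q=q[(q[:,2]>.006)]
        t=q[q[:,2]>q[:,2].max()-.012]
        print(n,k,"zmax",q[:,2].max(),"top centre",np.median(t,0),"ext",np.percentile(q,3,axis=0)[:2],np.percentile(q,97,axis=0)[:2])
    # fork: fit slab in restricted box
    m=(w[...,0]>.62)&(w[...,0]<.76)&(w[...,1]>-.225)&(w[...,1]<-.165)&(w[...,2]>.130)&(w[...,2]<.1465)
    q=w[m];print(n,"fork/collar z",np.median(q[:,2]),cv2.minAreaRect((q[:,:2]*1000).astype(np.float32)))
    c=np.cov(q[q[:,0]>.695][:,:2].T);
    for xx in np.arange(.635,.745,.012):
        r=q[abs(q[:,0]-xx)<.006]
        if len(r): print("  x %.3f y %.4f %.4f"%(xx,r[:,1].min(),r[:,1].max()),len(r))
    # dock wall fit: inner wall mid between lips per x
    m=(w[...,0]>.60)&(w[...,0]<.72)&(w[...,1]>.07)&(w[...,1]<.24)&(w[...,2]>.021)&(w[...,2]<.030)
    q=w[m]
    for xx in np.arange(.60,.72,.012):
        r=q[abs(q[:,0]-xx)<.006]; lo=r[r[:,1]<.15][:,1];hi=r[r[:,1]>.15][:,1]
        if len(lo) and len(hi): print("  dock x %.3f lo %.4f hi %.4f mid %.4f"%(xx,np.median(lo),np.median(hi),(np.median(lo)+np.median(hi))/2))
E
```

```text
scene bigblue zmax 0.250163240710652 top centre [ 0.4376 -0.1611  0.2463] ext [ 0.4122 -0.1896] [ 0.4693 -0.1275]
scene purple zmax 0.26320900357779903 top centre [ 0.3933 -0.0548  0.2596] ext [ 0.3677 -0.0863] [ 0.4273 -0.0201]
scene vial zmax 0.05669648438968993 top centre [0.6275 0.0057 0.053 ] ext [ 0.6154 -0.0065] [0.6385 0.0179]
scene cap zmax 0.015560963686409784 top centre [0.7315 0.0044 0.0113] ext [ 0.7166 -0.0088] [0.744  0.0166]
scene fork/collar z 0.13836698060889396 ((691.0306396484375, -196.43991088867188), (104.59402465820312, 41.60487747192383), 2.7704925537109375)
  x 0.635 y -0.1897 -0.1804 7
  x 0.647 y -0.2082 -0.1795 27
  x 0.659 y -0.1928 -0.1783 33
  x 0.671 y -0.2165 -0.1777 36
  x 0.683 y -0.2165 -0.1773 96
  x 0.695 y -0.2165 -0.1756 76
  x 0.707 y -0.2159 -0.1747 84
  x 0.719 y -0.2158 -0.1743 81
  x 0.731 y -0.2150 -0.1741 93
  x 0.743 y -0.2146 -0.1741 71
  dock x 0.612 lo 0.0927 hi 0.2206 mid 0.1566
  dock x 0.624 lo 0.0994 hi 0.2142 mid 0.1568
  dock x 0.636 lo 0.1007 hi 0.2051 mid 0.1529
  dock x 0.648 lo 0.0995 hi 0.2050 mid 0.1522
  dock x 0.660 lo 
[... 857 characters left out ...]
59 y -0.2172 -0.1779 79
  x 0.671 y -0.2172 -0.1765 30
  x 0.683 y -0.1950 -0.1765 36
  x 0.695 y -0.2139 -0.1755 72
  x 0.707 y -0.2148 -0.1741 90
  x 0.719 y -0.2134 -0.1740 90
  x 0.731 y -0.2121 -0.1727 91
  x 0.743 y -0.2130 -0.1748 16
  dock x 0.600 lo 0.0911 hi 0.2213 mid 0.1562
  dock x 0.612 lo 0.0947 hi 0.2195 mid 0.1571
  dock x 0.624 lo 0.1018 hi 0.2103 mid 0.1561
  dock x 0.636 lo 0.1019 hi 0.2058 mid 0.1538
  dock x 0.648 lo 0.0991 hi 0.2036 mid 0.1513
  dock x 0.660 lo 0.0990 hi 0.2027 mid 0.1508
  dock x 0.672 lo 0.1013 hi 0.2028 mid 0.1520
  dock x 0.684 lo 0.1114 hi 0.1956 mid 0.1535
  dock x 0.696 lo 0.1320 hi 0.1723 mid 0.1521
  dock x 0.708 lo 0.1312 hi 0.1647 mid 0.1480
```

```bash
python3 -m pendant '[[[0,0,1],0,1],[[0,0,1],0,1],[[0,0,1],0,1],[[0,0,1],0,1],[[0,0,1],0,1],[[0,0,0.7],0,0.65],[[0.235,0.9,0],-0.24,0.65],[[0.235,0.9,0],-0.24,0.65],[[0.235,0.9,0],-0.24,0.65],[[0.235,0.9,0],-0.24,0.65],[[0.235,0.9,0],-0.24,0.65],[[0.235,0.9,0],-0.24,0.65]]' 40
python3 -m pendant '[[[0.235,0.9,0],-0.24,0.65],[[0.235,0.9,0],-0.24,0.65],[[0.235,0.9,0],-0.24,0.65],[[0.235,0.9,0],-0.24,0.65],[[0.235,0.9,0],-0.24,0.65],[[0.235,0.9,0],-0.24,0.65],[[0.235,0.9,0],-0.24,0.65],[[0.235,0.9,0],-0.24,0.65],[[0.235,0.9,0],-0.24,0.65],[[0.235,0.9,0],-0.24,0.65],[[0.235,0.9,0],-0.24,0.65],[[0.235,0.9,0],-0.24,0.65]]'
python3 -m pendant '[[[0.235,0.9,0],-0.24,0.65],[[0.235,0.9,0],-0.24,0.65],[[0.235,0.9,0],-0.24,0.65],[[0.235,0.9,0],-0.24,0.65],[[0.235,0.9,0],-0.24,0.65],[[0.235,0.9,0],-0.24,0.65],[[0,0,0],0,0.65],[[0,0,0],0,0.65]]'
python3 -c "
from h import *
p,d,w,s=grab('wrist','1');print(s['position'],s['tool_rot'],s['grip_width'],s['q'])
np.save('pics/w1.npy',w)"
```

```text
time_s: 1.15
position: [0.2735, -0.3356, 0.4021]
tool_rot: [[-0.953, -0.0, 0.302], [-0.302, 0.0, -0.953], [0.0, -1.0, -0.0]]
ft_force: [1.2, 1.2, 0.3]
grip_width: 0.0558
time_s: 2.15
position: [0.358, -0.0116, 0.4023]
tool_rot: [[-0.998, -0.0, 0.056], [-0.056, 0.0, -0.998], [0.0, -1.0, -0.0]]
ft_force: [1.0, -1.0, -0.0]
grip_width: 0.0555
time_s: 2.82
position: [0.4003, 0.1498, 0.4019]
tool_rot: [[-0.998, -0.001, -0.066], [0.066, -0.0, -0.998], [0.001, -1.0, 0.0]]
ft_force: [-0.7, 0.2, -0.7]
grip_width: 0.055
[0.4003 0.1498 0.4019] [[-0.9978 -0.0011 -0.0661]
 [ 0.0661 -0.0002 -0.9978]
 [ 0.0011 -1.      0.0003]] 0.05498159492871388 [  4.5588   4.877   69.683   -0.0075 105.5047  98.3481]
```

View pics/wrist1.png

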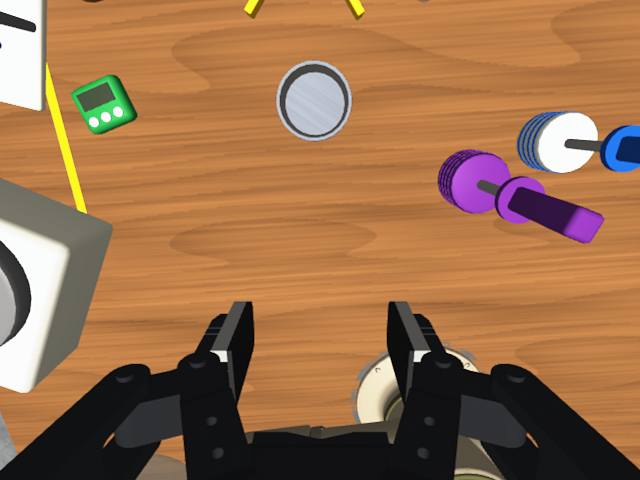

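The wrist view shows the cup at (314,100), the dock lips at (255,8) and (355,8), and a balance on the left with its corner at (110,230).

```bash
python3 - <<'E'
from h import *
w=np.load('pics/w1.npy')
q=w[55:145,270:360].reshape(-1,3);r=q[(q[:,2]>.074)&(q[:,2]<.09)];print(len(r),circ(r),np.median(r[:,2]),r.min(0),r.max(0))
print("balance",[w[y,x] for x,y in((105,230),(75,345),(30,385))])
m=(w[...,2]>.018)&(w[...,2]<.03)&(w[...,1]>.05)&(w[...,1]<.25)&(w[...,0]>.55);q=w[m];print(q.min(0),q.max(0)); 
for s in (q[q[:,1]<.15],q[q[:,1]>.15]): print(s[s[:,0]<s[:,0].min()+.008].mean(0))
E
```

```text
919 (array([0.5006, 0.1522]), np.float64(0.04154280830158273)) 0.08090961000893582 [0.4575 0.109  0.074 ] [0.5444 0.1958 0.0836]
balance [array([0.3518, 0.4617, 0.0322]), array([0.1646, 0.5602, 0.0258]), array([0.1625, 0.5652, 0.1179])]
[0.5975 0.0849 0.0181] [0.6235 0.2291 0.0296]
[0.6017 0.0914 0.0253]
[0.6119 0.2224 0.0256]
```

```bash
python3 -m pendant '[[[0,0.16,-1],0,0.65],[[0,0,-1],0,0.65],[[0,0,-1],0,0.65],[[0,0,-1],0,0.65],[[0,0,-1],0,0.65],[[0,0,-1],0,0.65],[[0,0,-1],0,0.65],[[0,0,-1],0,0.65],[[0,0,-1],0,0.65],[[0,0,-1],0,0.65],[[0,0,-1],0,0.65],[[0,0,-0.8],0,0.65]]'
python3 -m pendant '[[[0.4,0,-0.2],0,0.65],[[0.4,0,0],0,0.65],[[0.4,0,0],0,0.65],[[0,0,0],0,0.65]]'
python3 -c "
from h import *
p,d,w,s=grab('wrist','2');print(s['position'],s['ft_force'])
p,d,w,s=grab('scene','2')
crop(p,'s2',330,160,480,320,4)"
```

```text
time_s: 3.87
position: [0.3999, 0.1525, 0.0469]
tool_rot: [[-0.998, -0.001, -0.07], [0.07, -0.0, -0.998], [0.001, -1.0, 0.0]]
ft_force: [0.4, -0.6, -0.1]
grip_width: 0.0555
time_s: 4.2
position: [0.4399, 0.1529, 0.0435]
tool_rot: [[-0.998, 0.004, -0.07], [0.07, 0.0, -0.998], [-0.004, -1.0, -0.0]]
ft_force: [1.2, -0.4, 0.5]
grip_width: 0.0555
[0.4399 0.1529 0.0435] [ 1.1888 -0.4258  0.5159]
```

View pics/wrist2.png

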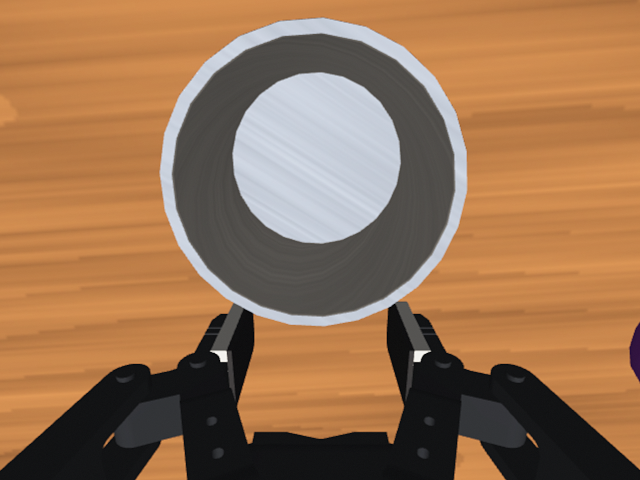

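View pics/s2.png

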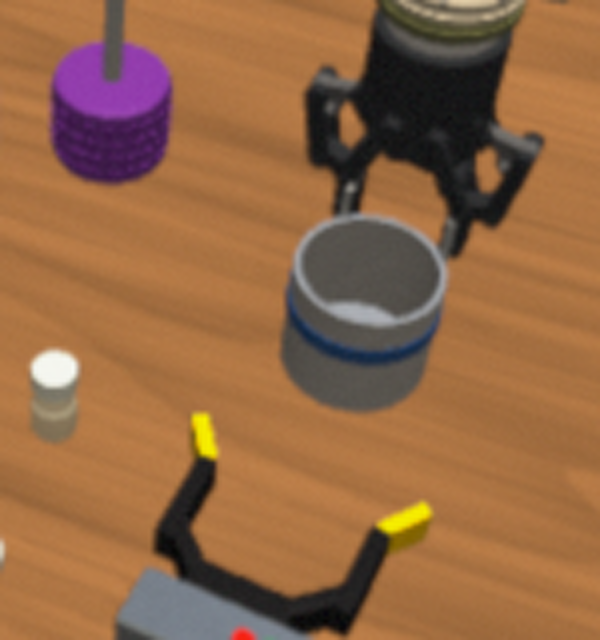

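The cup is centred between the fingers at (314,170) with no contact yet. I lower a little and push.

```bash
python3 -m pendant '[[[0,0,-0.4],0,0.65],[[0.25,0.01,0],0,0.65],[[0.25,0.01,0],0,0.65],[[0.25,0.01,0],0,0.65],[[0.25,0.01,0],0,0.65],[[0.25,0.01,0],0,0.65],[[0.25,0.01,0],0,0.65],[[0.25,0.01,0],0,0.65],[[0.25,0.01,0],0,0.65],[[0.25,0.01,0],0,0.65],[[0.25,0.01,0],0,0.65],[[0,0,0],0,0.65]]'
python3 -c "
from h import *
p,d,w,s=grab('wrist','3');print(s['position'],s['ft_force'])
p,d,w,s=grab('scene','3')
crop(p,'s3',330,200,480,350,4)"
```

```text
time_s: 5.3
position: [0.5134, 0.1567, 0.0303]
tool_rot: [[-0.998, 0.002, -0.069], [0.069, 0.0, -0.998], [-0.002, -1.0, -0.0]]
ft_force: [-0.4, 0.2, -0.6]
grip_width: 0.0554
[0.5134 0.1567 0.0303] [-0.4216  0.2263 -0.6179]
```

View pics/wrist3.png

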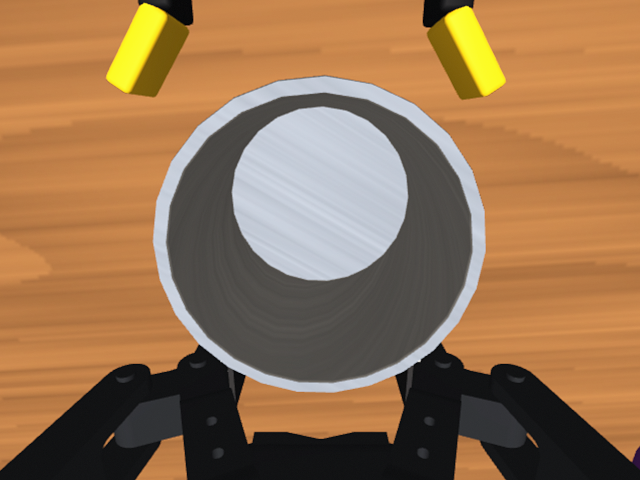

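View pics/s3.png

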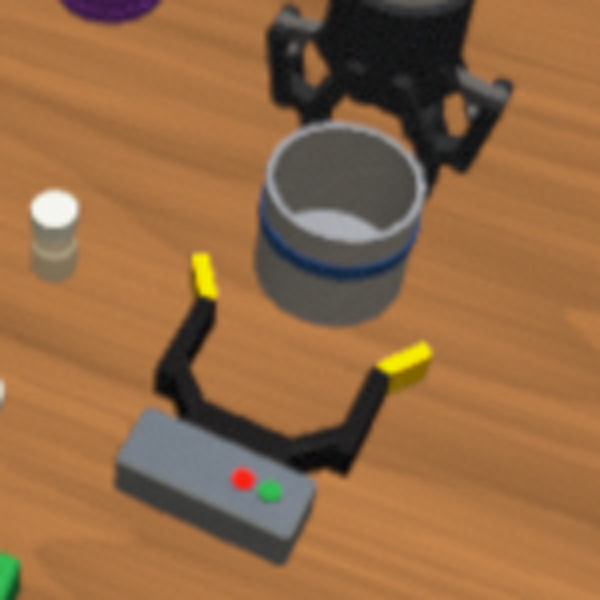

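Wrist image: the mouth is centred at column 306 and the cup at 319, so pushing along world +x without turning will bring it in line.

```bash
python3 -m pendant '[[[0.25,0.02,0],0,0.65],[[0.25,0.02,0],0,0.65],[[0.25,0.02,0],0,0.65],[[0.25,0.01,0],0,0.65],[[0.25,0,0],0,0.65],[[0.25,0,0],0,0.65],[[0.25,0,0],0,0.65],[[0.25,0,0],0,0.65],[[0.2,0,0],0,0.65],[[0.2,0,0],0,0.65],[[0.2,0,0],0,0.65],[[0,0,0],0,0.65]]'
python3 - <<'E'
from h import *
p,d,w,s=grab('wrist','4');print(s['position'],s['ft_force'])
q=w.reshape(-1,3);r=q[(q[:,2]>.072)&(q[:,2]<.088)&(abs(q[:,1]-.155)<.06)&(q[:,0]>s['position'][0]-.01)];print(circ(r),len(r))
for n in('scene','top'):
    p,d,w,s=grab(n,'4');q=w.reshape(-1,3);r=q[(q[:,2]>.072)&(q[:,2]<.088)&(abs(q[:,1]-.155)<.06)&(q[:,0]>s['position'][0]+.0)];print(n,circ(r),len(r),r.min(0),r.max(0))
    if n=='scene':crop(p,'s4',330,200,480,350,4)
E
```

```text
time_s: 6.4
position: [0.5907, 0.1587, 0.0304]
tool_rot: [[-0.998, 0.001, -0.069], [0.069, -0.0, -0.998], [-0.001, -1.0, -0.0]]
ft_force: [-0.7, 0.0, 1.0]
grip_width: 0.0558
[0.5907 0.1587 0.0304] [-0.7186  0.0035  0.9702]
(array([0.6333, 0.1568]), np.float64(0.04323688160667344)) 28801
scene (array([0.6314, 0.1556]), np.float64(0.04565098803829064)) 436 [0.5906 0.0988 0.072 ] [0.6811 0.2139 0.088 ]
top (array([0.1986, 0.0349]), np.float64(0.4437012086809622)) 1 [0.6356 0.1116 0.0733] [0.6356 0.1116 0.0733]
```

View pics/wrist4.png

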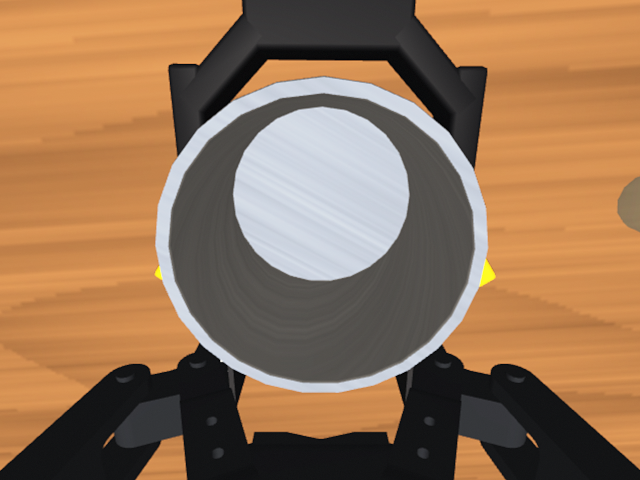

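View pics/s4.png

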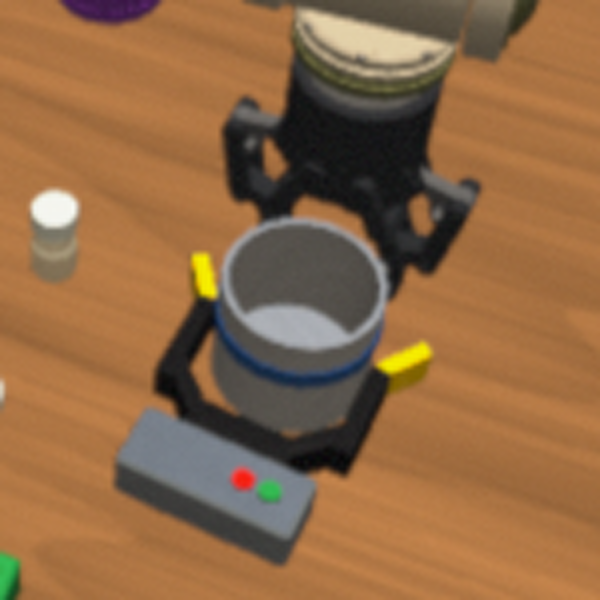

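The cup is aligned inside the mouth. Now slow pushes along the dock axis while watching the force.

```bash
python3 -m pendant '[[[0.1,-0.007,0],0,0.65],[[0.1,-0.007,0],0,0.65],[[0.1,-0.007,0],0,0.65],[[0.1,-0.007,0],0,0.65],[[0,0,0],0,0.65]]'
python3 -m pendant '[[[0.05,-0.003,0],0,0.65],[[0,0,0],0,0.65]]'
python3 -c "
from h import *
p,d,w,s=grab('wrist','5');print(s['position'],s['ft_force'])"
```

```text
time_s: 6.97
position: [0.6019, 0.1579, 0.0303]
tool_rot: [[-0.998, 0.0, -0.069], [0.069, 0.0, -0.998], [-0.0, -1.0, -0.0]]
ft_force: [-1.7, -1.1, 0.5]
grip_width: 0.0558
time_s: 7.13
position: [0.6029, 0.1579, 0.0303]
tool_rot: [[-0.998, -0.0, -0.069], [0.069, -0.0, -0.998], [0.0, -1.0, 0.0]]
ft_force: [-3.6, -0.4, 1.2]
grip_width: 0.0555
[0.6029 0.1579 0.0303] [-3.6286 -0.3941  1.1591]
```

View pics/wrist5.png

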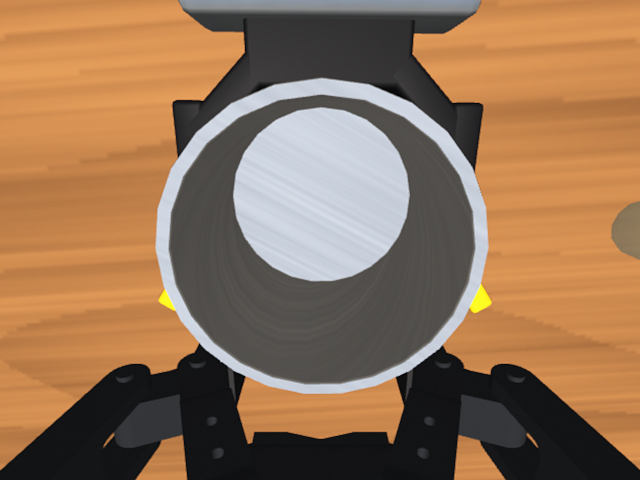

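```bash
for i in 1 2; do python3 -m pendant '[[[0.05,-0.003,0],0,0.65],[[0,0,0],0,0.65]]' | egrep 'pos|ft'; done
```

```text
position: [0.6044, 0.1578, 0.0303]
ft_force: [-4.3, -1.0, 2.6]
position: [0.6051, 0.1578, 0.0304]
ft_force: [-6.7, -1.8, 4.6]
```

```bash
for i in 1 2; do python3 -m pendant '[[[0.04,-0.003,0],0,0.65],[[0,0,0],0,0.65]]' | egrep 'pos|ft'; done
python3 - <<'E'
from h import *
p,d,w,s=grab('wrist','6')
p,d,w,s=grab('scene','6');crop(p,'s6',330,200,480,350,4)
E
```

```text
position: [0.6053, 0.1578, 0.0305]
ft_force: [-11.6, -2.0, 8.0]
position: [0.6055, 0.1578, 0.0306]
ft_force: [-18.2, -1.3, 12.3]
```

View pics/wrist6.png

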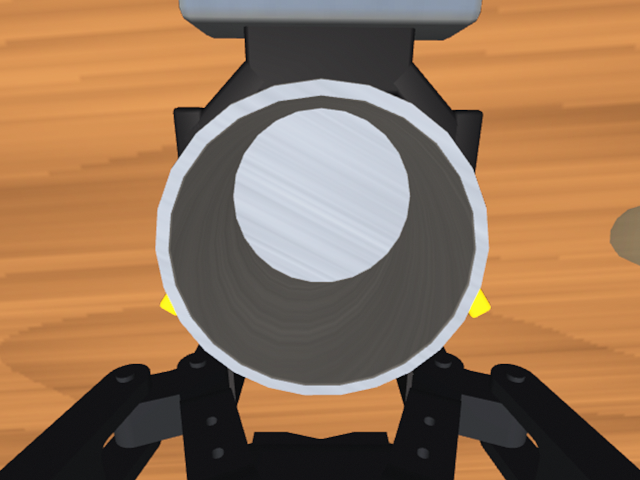

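View pics/s6.png

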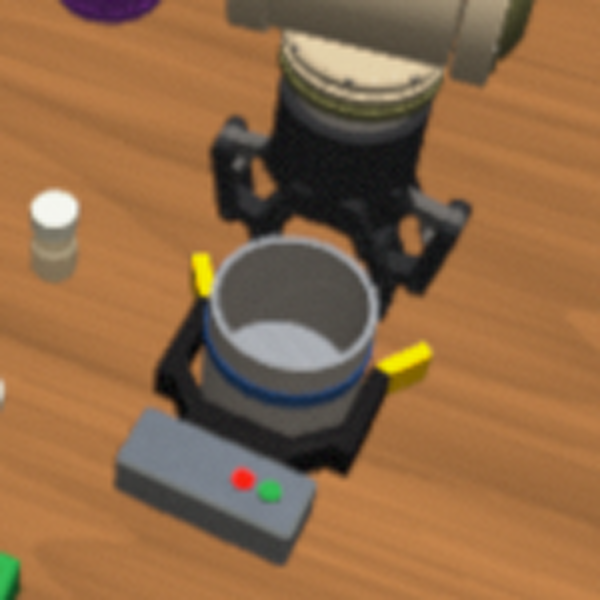

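Force rose to a hard stop (18 N at TCP x=0.6055) and the pictures show the cup against the back wall. I back off, rise and go to look at the brush.

```bash
python3 -m pendant '[[[-0.3,0,0],0,0.65],[[-0.8,0.05,0],0,0.65],[[-0.9,0.05,0],0,0.65],[[0,0,0.8],0,0.65],[[0,0,1],0,0.65],[[0,0,1],0,0.65],[[0,0,1],0,1],[[0,0,1],0,1],[[0,0,1],0,1],[[0,0,1],0,1],[[0,0,1],0,1],[[0,-0.5,1],0,1]]'
python3 -m pendant '[[[0,-0.8,1],0.15,1],[[0,-1,1],0.15,1],[[0,-1,1],0.15,1],[[0,-1,0],0.15,1],[[0,-1,0],0.15,1],[[0,-1,0],0.15,1],[[0,-1,0],0.15,1],[[0,-1,0],0.15,1],[[0,-1,0],0.15,1],[[0,-1,0],0.15,1],[[0,-1,0],0,1],[[0,-0.7,0],0,1]]'
python3 - <<'E'
from h import *
p,d,w,s=grab('wrist','7');print(s['position'],s['tool_rot'][:,2]);np.save('pics/w7.npy',w)
for n in('top','scene'):
    p,d,w,s=grab(n,'7')
    q=w[~np.isnan(w[...,2])];r=q[(q[:,2]>.073)&(q[:,2]<.086)&(abs(q[:,1]-.155)<.06)&(q[:,0]>.58)&(q[:,0]<.71)];print(n,circ(r),len(r),r.min(0),r.max(0))
    if n=='top':crop(p,'t7',210,170,310,270,5)
E
```

```text
time_s: 8.95
position: [0.5484, 0.1471, 0.2961]
tool_rot: [[-0.998, 0.002, -0.067], [0.067, 0.001, -0.998], [-0.002, -1.0, -0.001]]
ft_force: [0.2, 0.4, 0.8]
grip_width: 0.0856
time_s: 9.95
position: [0.5485, -0.201, 0.3831]
tool_rot: [[-0.998, 0.001, 0.061], [-0.061, -0.001, -0.998], [-0.001, -1.0, 0.001]]
ft_force: [-0.1, 0.6, 0.2]
grip_width: 0.0853
[ 0.5485 -0.201   0.3831] [ 0.0607 -0.9982  0.0009]
top (array([0.6466, 0.1539]), np.float64(0.041734691236057504)) 210 [0.6034 0.111  0.0731] [0.6904 0.1959 0.0859]
scene (array([0.651 , 0.1533]), np.float64(0.041795784425496044)) 295 [0.6068 0.1097 0.073 ] [0.6947 0.1969 0.0825]
```

View pics/wrist7.png

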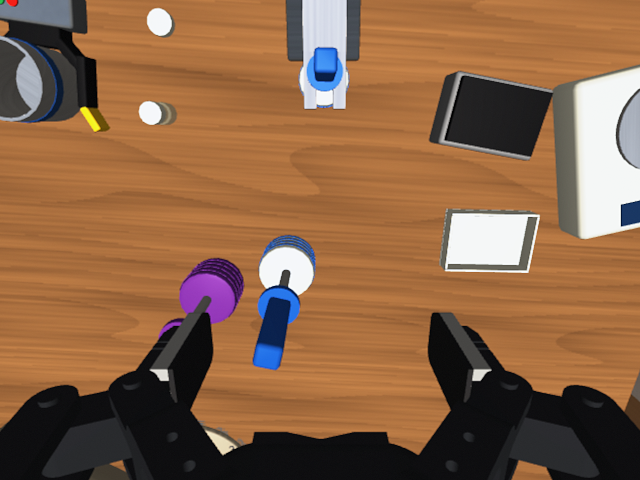

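View pics/t7.png

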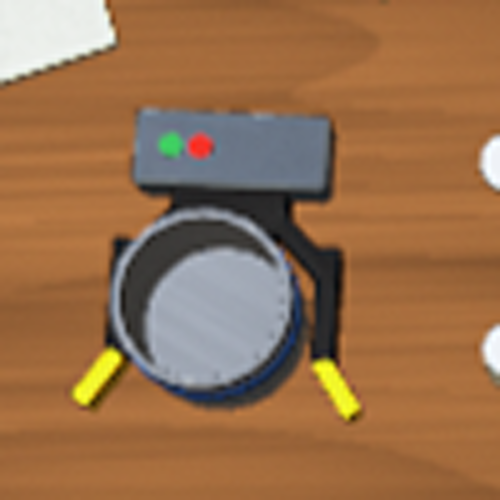

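The top view shows the cup home, with its rim against the back wall. The wrist view shows the small handle's top at (326,52) and the fork tips at (325,105). Next: the wrist measurement of handle, fork and yaw.

```bash
python3 - <<'E'
from h import *
w=np.load('pics/w7.npy');p=cv2.imread('pics/wrist7.png')[:,:,::-1].astype(int)
b=np.zeros((480,640),bool);b[30:115,280:365]=1
blue=b&(p[...,2]>p[...,0]+60)
h=w[blue&(w[...,2]>.205)];print("handle top",h.mean(0),h.min(0),h.max(0),cv2.minAreaRect((h[:,:2]*1000).astype(np.float32)))
c=w[blue&(w[...,2]>.14)&(w[...,2]<.15)];print("collar",circ(c),np.median(c,0),len(c))
f=w[b&~blue&(w[...,2]>.13)&(w[...,2]<.146)];print("fork",np.median(f[:,2]),f.min(0),f.max(0))
f=w[:120,270:375].reshape(-1,3);f=f[(f[:,2]>.134)&(f[:,2]<.143)]
for xx in np.arange(.635,.76,.01):
    r=f[abs(f[:,0]-xx)<.005]
    if len(r): print("%.3f %.4f %.4f"%(xx,r[:,1].min(),r[:,1].max()), (r[:,1].min()+r[:,1].max())/2)
# wall facing (yaw) : vial position
E
```

```text
handle top [ 0.6719 -0.1959  0.2157] [ 0.6631 -0.2051  0.2079] [ 0.6812 -0.1868  0.2181] ((672.02294921875, -195.83641052246094), (17.332136154174805, 17.655445098876953), 4.186944007873535)
collar (array([ 0.6733, -0.1958]), np.float64(0.01464558143252762)) [ 0.6664 -0.1936  0.1471] 511
fork 0.14114068662238902 [ 0.6386 -0.2177  0.1312] [ 0.7087 -0.1741  0.1456]
0.635 -0.1898 -0.1792 -0.18445733900673966
0.645 -0.2177 -0.1776 -0.1976751857500177
0.655 -0.2170 -0.1772 -0.19710926374101168
0.665 -0.2163 -0.1767 -0.19652019480525562
0.675 -0.2154 -0.1763 -0.19585891359302318
0.685 -0.2155 -0.1758 -0.19562016300113588
0.695 -0.2147 -0.1743 -0.19454279625483295
0.705 -0.2139 -0.1738 -0.19388909608636368
0.715 -0.2131 -0.1734 -0.19326468824463278
0.725 -0.2122 -0.1730 -0.19260336656658283
0.735 -0.2114 -0.1729 -0.19211775177046325
```

```bash
python3 -m pendant '[[[0.82,0.03,0],0,1],[[0.82,0.03,0],0,1],[[0.82,0.03,0],0,1],[[0.82,0.04,0],0,1],[[0.84,0.04,0],0,1],[[0,0,-1],0,1],[[0,0,-1],0,1],[[0,0,-1],0,1],[[0,0,-1],0,1],[[0,0,-0.8],0,1],[[0,0,0],0,1]]'
python3 - <<'E'
from h import *
p,d,w,s=grab('wrist','8');print(s['position'],s['tool_rot'][:,2])
p,d,w,s=grab('scene','8');crop(p,'s8',190,130,320,300,3.5)
E
```

```text
time_s: 11.02
position: [0.6709, -0.1911, 0.2341]
tool_rot: [[-0.998, -0.008, 0.063], [-0.064, 0.004, -0.998], [0.007, -1.0, -0.005]]
ft_force: [0.0, -0.0, -1.3]
grip_width: 0.0851
[ 0.6709 -0.1911  0.2341] [ 0.0635 -0.998  -0.0046]
```

View pics/wrist8.png

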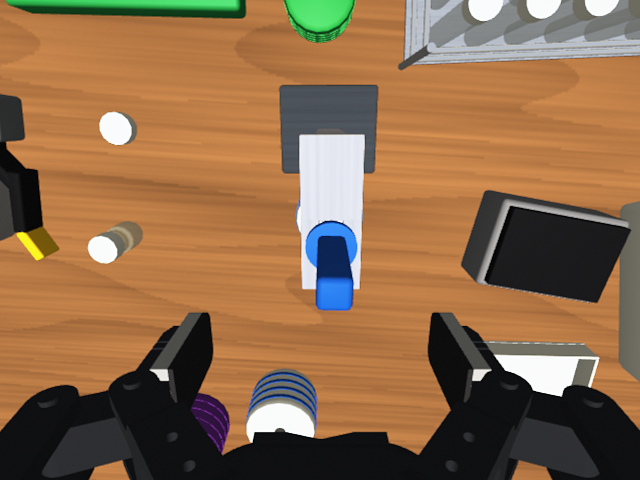

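View pics/s8.png

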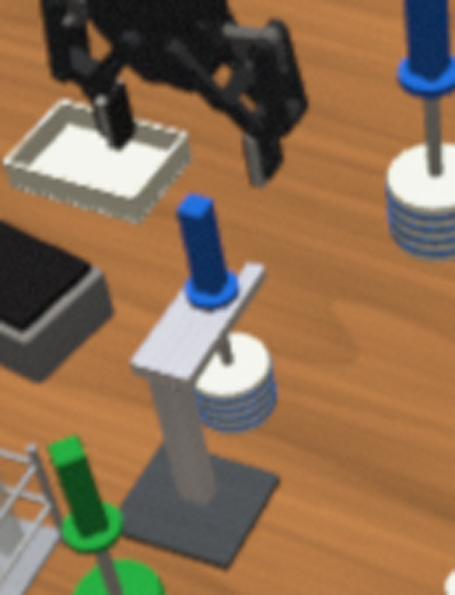

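```bash
python3 - <<'E'
from h import *
p,d,w,s=grab('wrist','9');print(s['position'],s['tool_rot'],s['qvel'])
b=np.zeros((480,640),bool);b[200:330,290:370]=1;p=p.astype(int)
blue=b&(p[...,2]>p[...,0]+60)
h=w[blue&(w[...,2]>.208)];print("handle top",h.mean(0),cv2.minAreaRect((h[:,:2]*1000).astype(np.float32)))
f=w[80:300,290:375].reshape(-1,3);f=f[(f[:,2]>.134)&(f[:,2]<.1435)];print("fork",np.median(f[:,2]),cv2.minAreaRect((f[:,:2]*1000).astype(np.float32)),f[:,0].min())
E
```

```text
[ 0.6723 -0.1923  0.2402] [[-0.998   0.0007  0.0631]
 [-0.0631 -0.0001 -0.998 ]
 [-0.0007 -1.      0.0001]] [-0.3411 -1.5645 -3.1422 -0.0975  0.3336 -0.0273]
handle top [ 0.6746 -0.1958  0.2152] ((673.1282348632812, -196.0434112548828), (17.834882736206055, 17.02912139892578), 3.7729127407073975)
fork 0.1411731780950568 ((691.2597045898438, -194.93582153320312), (102.75234985351562, 40.15080642700195), 3.679058074951172) 0.6390032414662543
```

```bash
python3 -m pendant '[[[0.02,-0.12,-0.4],0,1],[[0,0,-0.7],0,1],[[0,0,-0.7],0,1],[[0,0,-0.4],0,1],[[0,0,0],0,1],[[0,0,0],0,1]]' 60
python3 - <<'E'
from h import *
p,d,w,s=grab('wrist','10');print(s['position'],s['tool_rot'],s['ft_force'])
E
```

```text
time_s: 11.67
position: [0.6732, -0.1969, 0.1752]
tool_rot: [[-0.998, 0.003, 0.062], [-0.062, -0.001, -0.998], [-0.002, -1.0, 0.001]]
ft_force: [-0.5, -0.5, -0.3]
grip_width: 0.0852
[ 0.6732 -0.1969  0.1752] [[-0.9981  0.0026  0.0622]
 [-0.0622 -0.0012 -0.9981]
 [-0.0025 -1.      0.0013]] [-0.4714 -0.4763 -0.3244]
```

View pics/wrist10.png

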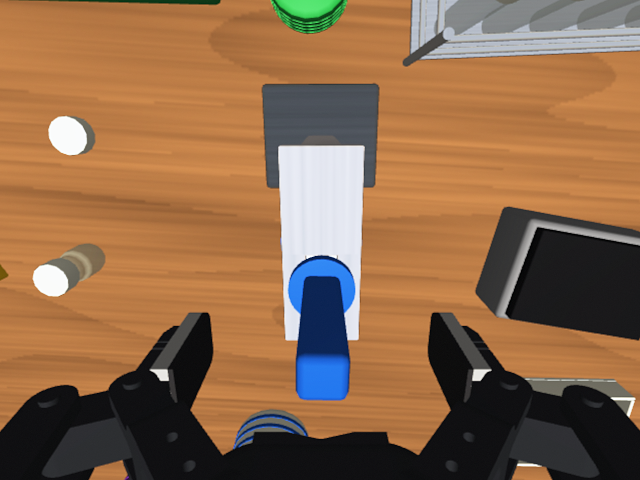

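The handle is centred between the pads (column 323). Closing.

```bash
python3 -m pendant '[[[0,0,0],0,0.5],[[0,0,0],0,0.3],[[0,0,0],0,0.1],[[0,0,0],0,0.1],[[0,0,0],0,0.1],[[0,0,0],0,0.1],[[0,0,0],0,0.1],[[0,0,0],0,0.1]]' 60
python3 -m pendant '[[[0,0,0.1],0,0.1],[[0,0,0.1],0,0.1],[[0,0,0.1],0,0.1],[[0,0,0],0,0.1]]'
python3 - <<'E'
from h import *
p,d,w,s=grab('wrist','11');print(s['position'],s['tool_rot'],s['ft_force'])
p,d,w,s=grab('scene','11');crop(p,'s11',190,130,320,300,3.5)
E
```

```text
time_s: 12.38
position: [0.6725, -0.197, 0.1735]
tool_rot: [[-0.998, 0.0, 0.062], [-0.062, -0.0, -0.998], [-0.0, -1.0, 0.0]]
ft_force: [-0.7, -0.7, 1.3]
grip_width: 0.0176
time_s: 12.72
position: [0.6727, -0.1969, 0.1831]
tool_rot: [[-0.998, 0.001, 0.062], [-0.062, -0.0, -0.998], [-0.001, -1.0, 0.0]]
ft_force: [-0.7, -0.6, -0.2]
grip_width: 0.0174
[ 0.6727 -0.1969  0.1831] [[-0.9981  0.001   0.0621]
 [-0.0621 -0.0004 -0.9981]
 [-0.001  -1.      0.0005]] [-0.6817 -0.5883 -0.1883]
```

View pics/wrist11.png

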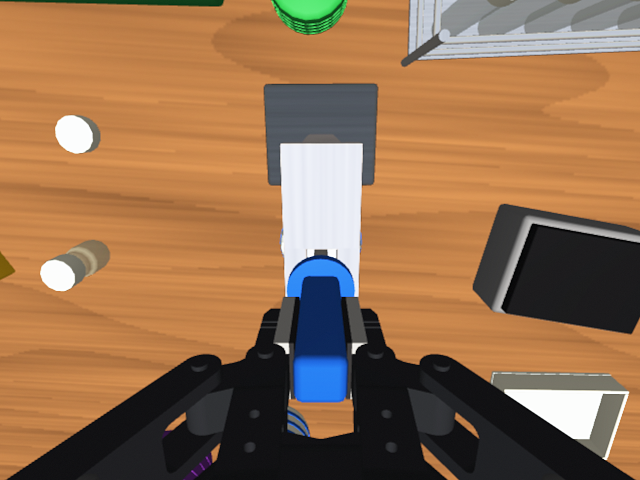

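View pics/s11.png

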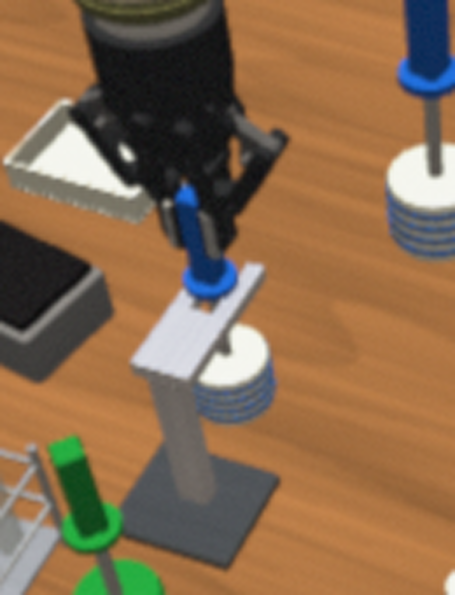

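The brush is lifted about 9 mm (a gap shows under the collar). Now I leave the fork forwards, raise, and carry it to the cup.

```bash
python3 -m pendant '[[[-0.5,-0.03,0],0,0.1],[[-0.7,-0.045,0],0,0.1],[[-0.8,-0.05,0],0,0.1],[[-0.8,-0.05,0],0,0.1],[[0,0,0],0,0.1],[[0,0,0.8],0,0.1],[[0,0,0.8],0,0.1],[[0,0,0.8],0,0.1],[[0,0.5,0],0,0.1],[[0,0.8,0],0,0.1],[[0,0.8,0],0,0.1]]'
python3 - <<'E'
from h import *
p,d,w,s=grab('scene','12');print(s['position']);crop(p,'s12',190,100,350,300,3)
E
```

```text
time_s: 13.73
position: [0.5886, -0.1384, 0.2539]
tool_rot: [[-0.998, 0.0, 0.061], [-0.061, 0.0, -0.998], [-0.0, -1.0, -0.0]]
ft_force: [0.4, -0.3, -1.2]
grip_width: 0.0176
[ 0.5886 -0.1384  0.2539]
```

View pics/s12.png

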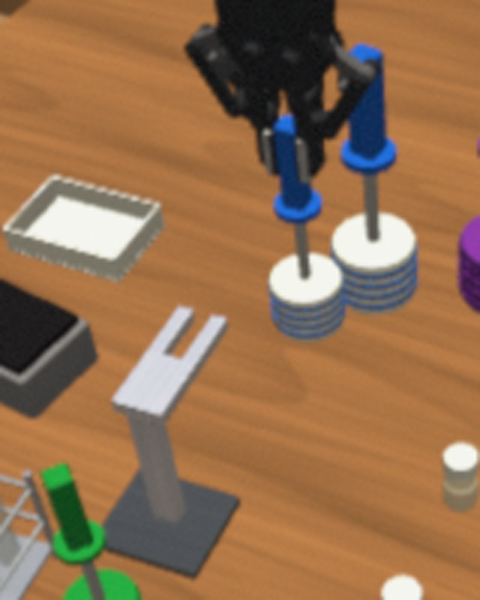

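The brush is held upright and clear of the stand.

```bash
python3 -m pendant '[[[0.18,0.87,0],0,0.1],[[0.18,0.9,0],0,0.1],[[0.18,0.9,0],0,0.1],[[0.18,0.9,0],0,0.1],[[0.18,0.9,0],0,0.1],[[0.18,0.9,0],0,0.1],[[0.18,0.9,0],0,0.1],[[0.18,0.9,0],0,0.1],[[0.18,0.9,0],0,0.1],[[0.18,0.9,0],0,0.1],[[0.2,0.8,0],0,0.1],[[0,0,0],0,0.1]]'
python3 -m pendant '[[[0,0,0],0,0.1],[[0,0,0],0,0.1]]'
python3 - <<'E'
from h import *
for n in('scene','top'):
    p,d,w,s=grab(n,'13');print(s['position'])
    b=np.zeros((480,640),bool)
    q=w.reshape(-1,3);t=q[(q[:,2]>.148)&(q[:,2]<.164)&(abs(q[:,1]-.155)<.035)&(abs(q[:,0]-.65)<.035)]
    print(n,"head top",len(t),circ(t),np.median(t[:,2]))
    r=q[(q[:,2]>.073)&(q[:,2]<.086)&(abs(q[:,1]-.155)<.06)&(abs(q[:,0]-.65)<.06)];print(" cup rim",circ(r),len(r))
    if n=='scene':crop(p,'s13',320,140,470,320,3.3)
    else: crop(p,'t13',210,150,310,270,5)
grab('wrist','13')
E
```

```text
time_s: 14.78
position: [0.6486, 0.1587, 0.2531]
tool_rot: [[-0.998, -0.001, 0.067], [-0.067, 0.001, -0.998], [0.001, -1.0, -0.001]]
ft_force: [0.7, 0.3, -0.6]
grip_width: 0.0178
time_s: 14.95
position: [0.6484, 0.1538, 0.2537]
tool_rot: [[-0.998, -0.001, 0.062], [-0.062, -0.0, -0.998], [0.001, -1.0, 0.0]]
ft_force: [0.2, 0.2, -0.8]
grip_width: 0.0175
[0.6484 0.1538 0.2537]
scene head top 457 (array([0.6498, 0.1527]), np.float64(0.01975471945138709)) 0.15358534178658803
 cup rim (array([0.6509, 0.1533]), np.float64(0.041806249429293944)) 211
[0.6484 0.1533 0.254 ]
top head top 60 (array([0.644 , 0.1531]), np.float64(0.025341977682941507)) 0.1530309377537813
 cup rim (array([0.6468, 0.1541]), np.float64(0.04168424378548902)) 88
```

View pics/s13.png

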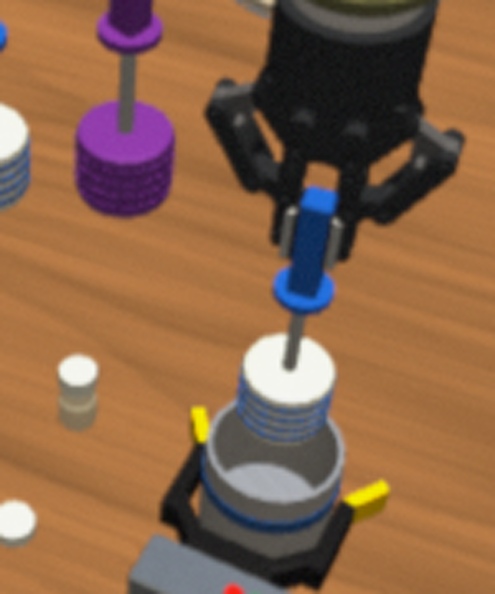

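View pics/t13.png

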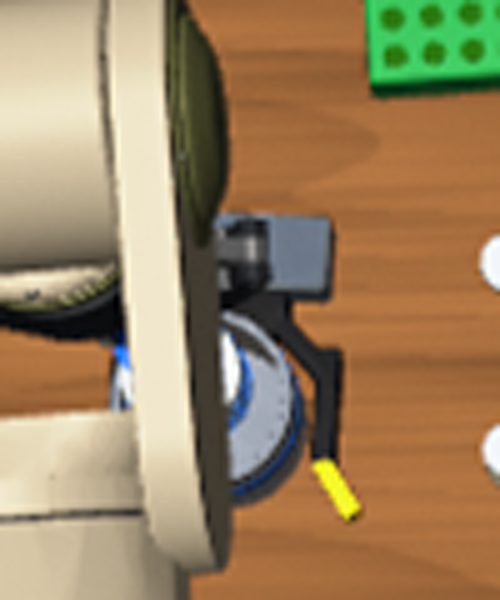

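View pics/wrist13.png

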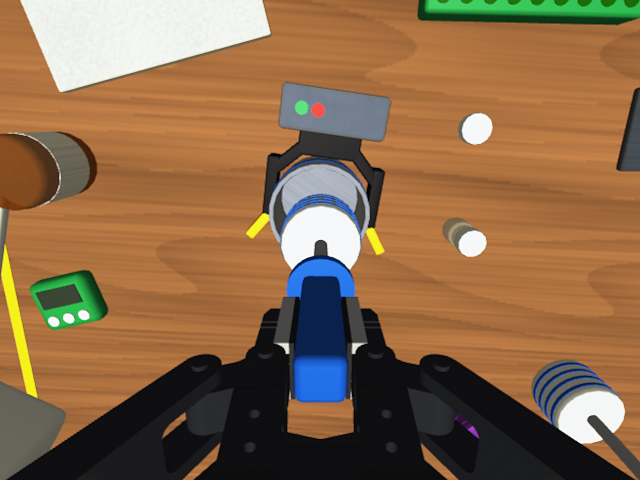

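The head is over the cup's centre, within about 2 mm of the rim centre in the scene view against 12 mm of radial clearance. First stroke down.

```bash
python3 -m pendant '[[[0,0,-0.5],0,0.1],[[0,0,-0.7],0,0.1],[[0,0,-0.7],0,0.1],[[0,0,-0.7],0,0.1],[[0,0,-0.6],0,0.1],[[0,0,0],0,0.1],[[0,0,0],0,0.1]]'
python3 - <<'E'
from h import *
p,d,w,s=grab('scene','14');print(s['position'],s['ft_force']);crop(p,'s14',320,140,470,320,3.3)
q=w.reshape(-1,3);r=q[(q[:,2]>.072)&(q[:,2]<.086)&(abs(q[:,1]-.155)<.06)&(abs(q[:,0]-.65)<.06)];print(" cup rim",circ(r),len(r))
E
```

```text
time_s: 15.68
position: [0.6484, 0.1533, 0.1582]
tool_rot: [[-0.998, -0.001, 0.061], [-0.061, -0.0, -0.998], [0.001, -1.0, 0.0]]
ft_force: [0.6, 0.5, 0.7]
grip_width: 0.0175
[0.6484 0.1533 0.1582] [0.6005 0.5309 0.6995]
 cup rim (array([0.6517, 0.1535]), np.float64(0.04041187467581184)) 281
```

View pics/s14.png

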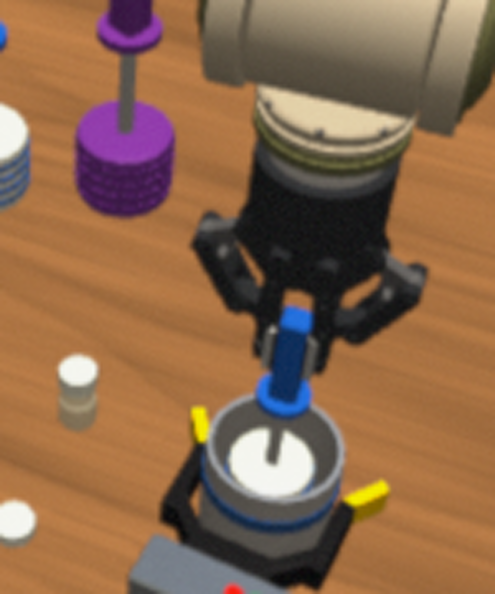

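The head is down in the cup with no contact force. I check its height by depth before stroking on.

```bash
python3 - <<'E'
from h import *
p,d,w,s=grab('scene','15')
u0,v0=int(320+255/3.3),int(140+455/3.3)
print(w[v0-2:v0+3,u0-2:u0+3,2])
E
python3 -m pendant '[[[0,0,-0.08],0,0.1],[[0,0,0],0,0.1],[[0,0,0],0,0.1],[[0,0,0.7],0,0.1],[[0,0,0.9],0,0.1],[[0,0,0.9],0,0.1],[[0,0,0],0,0.1],[[0,0,0],0,0.1]]'
python3 - <<'E'
from h import *
p,d,w,s=grab('scene','16');print(s['position'],s['ft_force']);crop(p,'s16',320,140,470,320,3.3)
E
```

```text
[[0.0573 0.0608 0.0602 0.0617 0.0603]
 [0.0588 0.0599 0.0587 0.0593 0.0584]
 [0.0583 0.0561 0.0579 0.0581 0.0603]
 [0.0596 0.0603 0.0597 0.0581 0.0598]
 [0.0633 0.0595 0.0586 0.061     nan]]
time_s: 16.45
position: [0.6489, 0.1541, 0.2327]
tool_rot: [[-0.998, 0.004, 0.062], [-0.062, 0.0, -0.998], [-0.004, -1.0, 0.0]]
ft_force: [-0.0, -0.3, -1.5]
grip_width: 0.017
[0.6489 0.1541 0.2327] [-0.0307 -0.279  -1.4968]
```

View pics/s16.png

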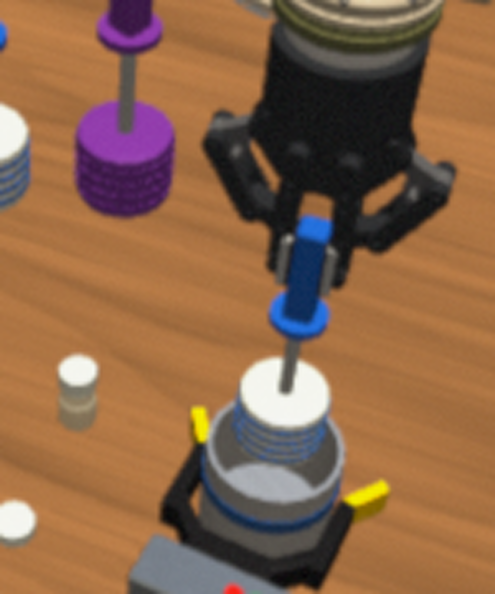

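Head top was 0.0595, so the underside was about 0.0145. That is 9.5 mm above the cup floor, below the limit. The head is now above the rim; second stroke.

```bash
python3 -m pendant '[[[0,0,-0.5],0,0.1],[[0,0,-0.7],0,0.1],[[0,0,-0.7],0,0.1],[[0,0,-0.6],0,0.1],[[0,0,0],0,0.1],[[0,0,0],0,0.1]]'
python3 - <<'E'
from h import *
p,d,w,s=grab('scene','17');print(s['position'],s['ft_force'])
u0,v0=int(320+255/3.3),int(140+455/3.3)
print(np.nanmedian(w[v0-2:v0+3,u0-2:u0+3,2]))
E
python3 -m pendant '[[[0,0,0.5],0,0.1],[[0,0,0.9],0,0.1],[[0,0,0.9],0,0.1],[[0,0,0.9],0,0.1],[[0,0,0.2],0,0.1],[[-0.18,-0.5,0],0,0.1],[[-0.18,-0.9,0],0,0.1],[[-0.18,-0.9,0],0,0.1],[[-0.18,-0.9,0],0,0.1],[[-0.18,-0.9,0],0,0.1],[[-0.18,-0.9,0],0,0.1],[[-0.18,-0.9,0],0,0.1]]'
```

```text
time_s: 17.0
position: [0.6479, 0.1539, 0.1545]
tool_rot: [[-0.998, -0.003, 0.062], [-0.062, -0.0, -0.998], [0.003, -1.0, 0.0]]
ft_force: [0.4, 0.2, -0.5]
grip_width: 0.0174
[0.6479 0.1539 0.1545] [ 0.3921  0.1994 -0.4951]
0.05463438428748056
time_s: 18.05
position: [0.6102, -0.0242, 0.2583]
tool_rot: [[-0.998, 0.001, 0.062], [-0.062, -0.0, -0.998], [-0.001, -1.0, 0.0]]
ft_force: [-0.1, 0.0, 0.0]
grip_width: 0.0171
```

```bash
python3 -m pendant '[[[-0.25,-0.9,0],0,0.1],[[-0.25,-0.9,0],0,0.1],[[-0.25,-0.9,0],0,0.1],[[0,-0.9,0],0,0.1],[[0,-0.9,0],0,0.1],[[0,-0.9,0],0,0.1],[[0,-0.55,0],0,0.1],[[0,0,0],0,0.1],[[0,0,0],0,0.1],[[0,0,0],0,0.1]]'
python3 - <<'E'
from h import *
p,d,w,s=grab('wrist','18');print(s['position'],s['tool_rot'])
f=w[:360,220:420].reshape(-1,3);f=f[(f[:,2]>.134)&(f[:,2]<.1435)&(f[:,0]>.63)&(f[:,0]<.76)];print("fork",np.median(f[:,2]),cv2.minAreaRect((f[:,:2]*1000).astype(np.float32)),f[:,0].min())
for xx in np.arange(.645,.74,.02):
    r=f[abs(f[:,0]-xx)<.005];print(xx,(r[:,1].min()+r[:,1].max())/2,r[:,1].max()-r[:,1].min())
p,d,w,s=grab('scene','18');crop(p,'s18',190,100,350,300,3)
p=p.astype(int);b=np.zeros((480,640),bool);b[100:260,250:350]=1
E
```

```text
time_s: 18.88
position: [0.5883, -0.2005, 0.258]
tool_rot: [[-0.998, 0.0, 0.063], [-0.063, 0.0, -0.998], [-0.0, -1.0, -0.0]]
ft_force: [0.3, 0.9, -1.7]
grip_width: 0.0174
[ 0.5883 -0.2005  0.258 ] [[-0.998   0.0002  0.0628]
 [-0.0628  0.0003 -0.998 ]
 [-0.0002 -1.     -0.0003]]
fork 0.14112800449869572 ((689.098388671875, -195.0871124267578), (98.01033782958984, 40.12311935424805), 3.764671802520752) 0.6391451169606635
0.645 -0.19791768347793698 0.04011018714270023
0.665 -0.1965443487065287 0.040548012494108665
0.685 -0.19547721034637855 0.03995633966707743
0.7050000000000001 -0.1939384707757765 0.03978411067099008
0.7250000000000001 -0.19261072740743154 0.04016320713644245
```

View pics/wrist18.png

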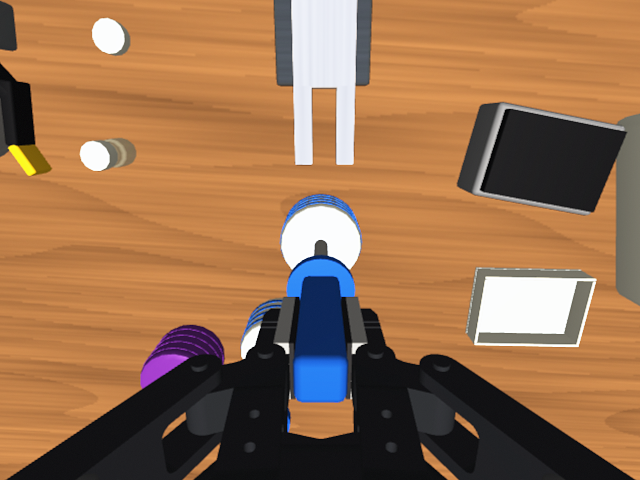

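View pics/s18.png

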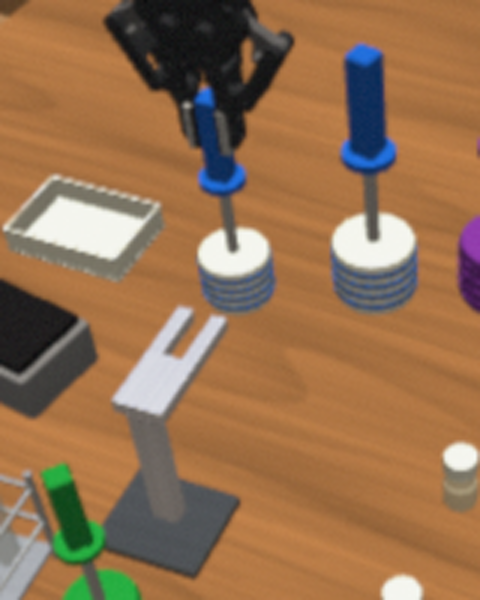

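The fork is empty and lined up; the slot centre line is about 1 mm to the right of the brush. I lower, correct, and check before entering.

```bash
python3 -m pendant '[[[0,-0.04,-0.6],0.02,0.1],[[0,0,-0.8],0.02,0.1],[[0,0,-0.7],0,0.1],[[0,0,-0.38],0,0.1],[[0,0,0],0,0.1],[[0,0,0],0,0.1]]'
python3 - <<'E'
from h import *
p,d,w,s=grab('wrist','19');print(s['position'],s['tool_rot'][:,2])
f=w[:360,220:420].reshape(-1,3);f=f[(f[:,2]>.134)&(f[:,2]<.1435)&(f[:,0]>.63)&(f[:,0]<.76)];print("fork",np.median(f[:,2]),cv2.minAreaRect((f[:,:2]*1000).astype(np.float32)))
p=p.astype(int);b=np.zeros((480,640),bool);b[180:320,260:380]=1
c=w[b&(p[...,2]>p[...,0]+60)&(w[...,2]>.14)&(w[...,2]<.17)&(w[...,0]>.58)]
print("collar top",np.median(c,0),c.min(0),c.max(0))
E
```

```text
time_s: 19.48
position: [0.5883, -0.2019, 0.1837]
tool_rot: [[-0.998, -0.0, 0.067], [-0.067, 0.0, -0.998], [0.0, -1.0, -0.0]]
ft_force: [-0.0, -0.6, 0.0]
grip_width: 0.017
[ 0.5883 -0.2019  0.1837] [ 0.0665 -0.9978 -0.0003]
fork 0.1410935403440875 ((679.1725463867188, -195.67636108398438), (78.4786148071289, 40.194976806640625), 3.7939956188201904)
collar top [ 0.5972 -0.1996  0.1575] [ 0.5825 -0.2172  0.1507] [ 0.6055 -0.1838  0.17  ]
```

View pics/wrist19.png

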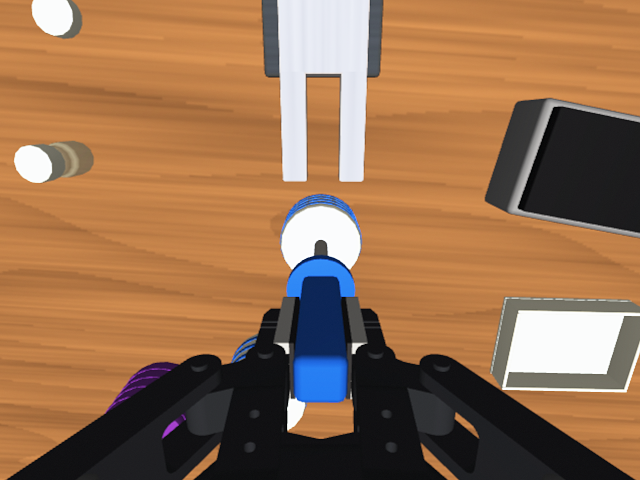

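The slot spans columns 307–340 against the stem at 321, so entry is clear. Going in.

```bash
python3 -m pendant '[[[0.4,0.02,0],0,0.1],[[0.5,0.03,0],0,0.1],[[0.5,0.03,0],0,0.1],[[0.3,0.02,0],0,0.1],[[0,0,0],0,0.1]]'
python3 -m pendant '[[[0.4,0.025,0],0,0.1],[[0.4,0.025,0],0,0.1],[[0.3,0.02,0],0,0.1],[[0,0,0],0,0.1],[[0,0,0],0,0.1]]'
python3 - <<'E'
from h import *
p,d,w,s=grab('wrist','20');print(s['position'],s['ft_force'])
p,d,w,s=grab('scene','20');crop(p,'s20',190,130,320,300,3.5)
E
```

```text
time_s: 19.95
position: [0.6408, -0.1994, 0.1845]
tool_rot: [[-0.998, 0.003, 0.067], [-0.067, -0.001, -0.998], [-0.003, -1.0, 0.001]]
ft_force: [-0.1, -0.3, -0.0]
grip_width: 0.0171
time_s: 20.37
position: [0.6719, -0.1975, 0.184]
tool_rot: [[-0.998, 0.001, 0.066], [-0.066, -0.0, -0.998], [-0.001, -1.0, 0.0]]
ft_force: [-0.4, 0.1, -0.7]
grip_width: 0.0173
[ 0.6719 -0.1975  0.184 ] [-0.3863  0.0852 -0.7197]
```

View pics/wrist20.png

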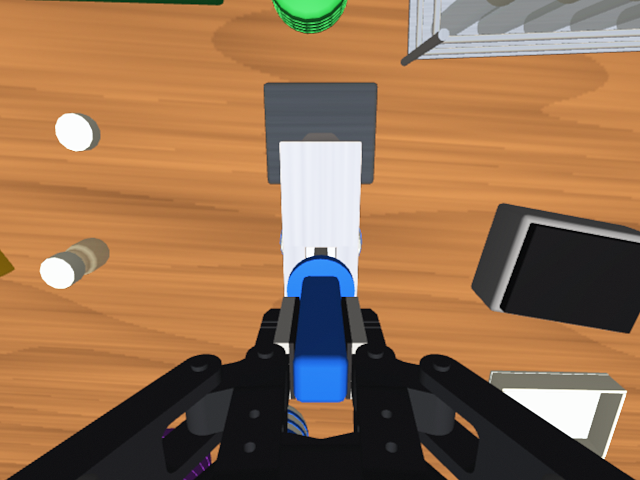

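View pics/s20.png

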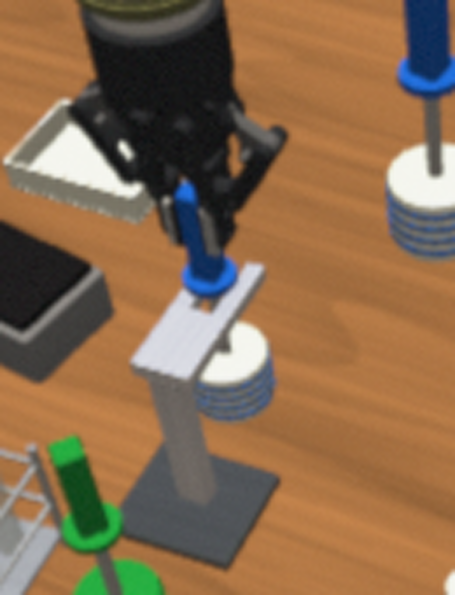

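Identical to the picture at pickup. Lowering to contact.

```bash
python3 -m pendant '[[[0,0,-0.1],0,0.1],[[0,0,-0.1],0,0.1],[[0,0,-0.06],0,0.1],[[0,0,0],0,0.1],[[0,0,0],0,0.1]]'
for i in 1 2; do python3 -m pendant '[[[0,0,-0.035],0,0.1],[[0,0,0],0,0.1]]' |egrep 'pos|ft';done
```

```text
time_s: 20.88
position: [0.672, -0.1976, 0.1755]
tool_rot: [[-0.998, -0.0, 0.065], [-0.065, 0.0, -0.998], [0.0, -1.0, -0.0]]
ft_force: [-0.5, -0.4, 0.2]
grip_width: 0.0172
position: [0.6722, -0.1976, 0.1745]
ft_force: [0.2, 0.5, -0.6]
position: [0.6722, -0.1976, 0.1736]
ft_force: [0.0, 0.5, 0.0]
```

```bash
for i in 1 2; do python3 -m pendant '[[[0,0,-0.03],0,0.1],[[0,0,0],0,0.1],[[0,0,0],0,0.1]]' |egrep 'pos|ft';done
```

```text
position: [0.6723, -0.1977, 0.1735]
ft_force: [-1.1, 0.3, 5.6]
position: [0.6723, -0.1977, 0.1734]
ft_force: [-2.7, 1.7, 10.4]
```

The collar rests on the fork (z force rising, position stopped). I relieve the force, open and retreat.

```bash
python3 -m pendant '[[[0,0,0.05],0,0.1],[[0,0,0],0,0.25],[[0,0,0],0,0.3],[[0,0,0],0,0.5],[[0,0,0],0,0.7],[[0,0,0],0,1],[[0,0,0],0,1],[[0,0,0],0,1],[[0,0,0],0,1]]' 20
python3 - <<'E'
from h import *
p,d,w,s=grab('wrist','21');print(s['position'],s['ft_force'],s['grip_width'])
p,d,w,s=grab('scene','21');crop(p,'s21',190,130,320,300,3.5)
E
```

```text
time_s: 22.47
position: [0.6722, -0.1976, 0.1732]
tool_rot: [[-0.998, 0.0, 0.065], [-0.065, 0.0, -0.998], [-0.0, -1.0, -0.0]]
ft_force: [-0.4, -0.1, -0.7]
grip_width: 0.0856
[ 0.6722 -0.1976  0.1732] [-0.425  -0.1389 -0.7463] 0.08557655668157307
```

View pics/wrist21.png

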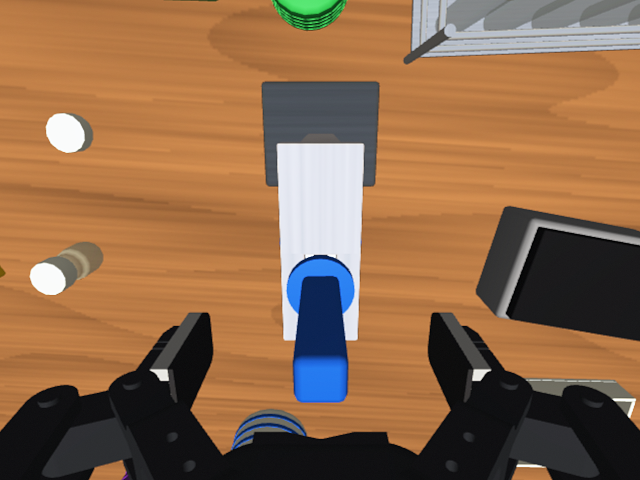

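View pics/s21.png

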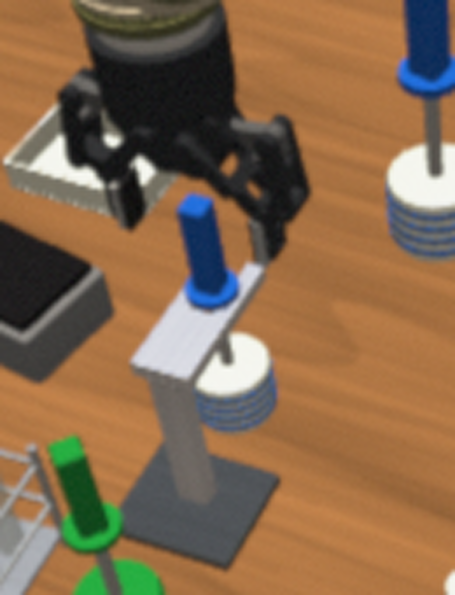

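The brush hangs upright and released. I rise straight up, then check everything.

```bash
python3 -m pendant '[[[0,0,0.5],0,1],[[0,0,0.9],0,1],[[0,0,1],0,1],[[0,0,1],0,1],[[0,0,1],0,1],[[0,0,1],0,1],[[-0.8,0,0],0,1],[[-0.9,0,0],0,1],[[-0.9,0,0],0,1],[[0,0,0],0,1],[[0,0,0],0,1],[[0,0,0],0,1]]'
python3 - <<'E'
from h import *
def rep(n,w,p):
    p=p.astype(int);q=w.reshape(-1,3);bl=(p[...,2]>p[...,0]+60).reshape(-1)
    r=q[(q[:,2]>.073)&(q[:,2]<.086)&(abs(q[:,1]-.155)<.06)&(abs(q[:,0]-.65)<.06)]
    if len(r)>50:print(n,"cup",circ(r),len(r))
    h=q[bl&(q[:,2]>.208)&(abs(q[:,0]-.672)<.03)&(abs(q[:,1]+.196)<.03)]
    if len(h):print(n,"handle top",h.mean(0),np.median(h[:,2]))
    c=q[bl&(q[:,2]>.142)&(q[:,2]<.15)&(abs(q[:,0]-.672)<.03)&(abs(q[:,1]+.196)<.03)]
    if len(c):print(n,"collar",c.mean(0))
for n in('wrist','scene','top'):
    p,d,w,s=grab(n,'22');rep(n,w,p)
print(env.observe()['position'])
for n in ['scene','top']:
    p=cv2.imread(f"pics/{n}0.png")[:,:,::-1];w=cloud(n,p,np.load(f"pics/{n}0.npy"));rep(n+' start',w,p)
    a=cv2.imread(f"pics/{n}22.png");cv2.imwrite(f"pics/diff{n}.png",np.clip(cv2.absdiff(a,p[:,:,::-1])*2,0,255))
E
```

```text
time_s: 23.57
position: [0.5945, -0.1977, 0.3356]
tool_rot: [[-0.998, 0.001, 0.065], [-0.065, -0.0, -0.998], [-0.001, -1.0, 0.0]]
ft_force: [0.1, 0.5, -0.8]
grip_width: 0.0853
wrist cup (array([0.6505, 0.1543]), np.float64(0.041933085222342244)) 760
wrist handle top [ 0.6722 -0.1962  0.2157] 0.2157842227605555
wrist collar [ 0.6735 -0.1943  0.1472]
scene cup (array([0.6509, 0.1532]), np.float64(0.04178852775601706)) 293
scene handle top [ 0.6733 -0.1963  0.2125] 0.21262871040434395
scene collar [ 0.6757 -0.1939  0.1451]
top cup (array([0.6467, 0.1539]), np.float64(0.041717827626233016)) 207
top collar [ 0.6781 -0.1861  0.1458]
[ 0.5949 -0.1977  0.3348]
scene start handle top [ 0.6732 -0.1965  0.2127] 0.2130045093517018
scene start collar [ 0.6767 -0.1938  0.145 ]
top start handle top [ 0.6694 -0.1966  0.213 ] 0.21306344613138306
top start collar [ 0.6648 -0.1928  0.1456]
```

View pics/scene22.png

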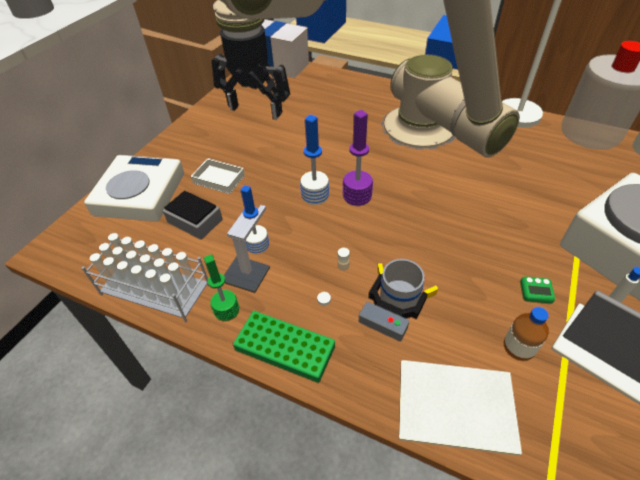

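View pics/diffscene.png

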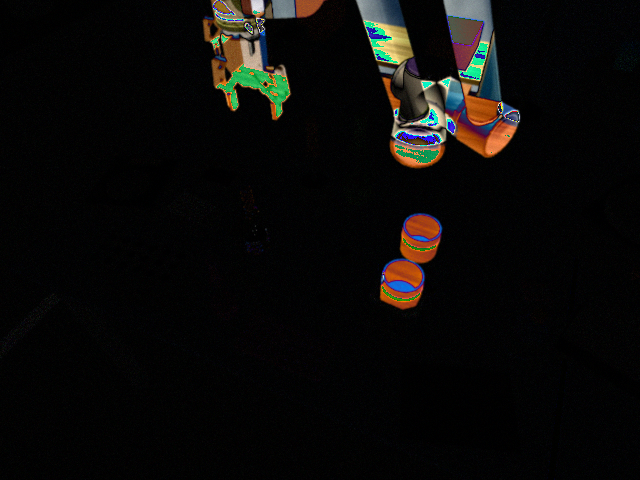

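The difference image shows only the cup and the arm changed; the brush is back in its start pose and the bystanders have not moved. Handing in.

```bash
python3 -c "
from rig import env
s=env.observe();print(s['time_s'],s['qvel']);print(env.close_job())"
```

```text
23.7167 [-0.05118563 -0.01198236  0.25838403  0.05220584 -0.16351727  0.06649441]
the job is handed in; nothing more can be done
None
```

The job is handed in after 23.7 s of the 70 s allowed; no verdict was reported.

- **Cup:** I pushed it standing on its base, with two spread fingers, until it stopped hard against the dock's back wall (18 N).
- **Brushing:** I took the small blue brush from the fork and made two strokes. Its underside came to about 9–10 mm above the cup's floor on the first and 5 mm on the second. Between them it rose to about 89 mm above the bench, putting all of the head above the rim.
- **Brush back in the fork:** I hung it upright again, felt the collar rest on the fork, released it and moved clear.

**Last checks:**
- **Cup position:** the views put it at (0.647–0.651, 0.153–0.154), against my dock estimate of (0.649, 0.153).
- **Brush position:** the scene camera puts the handle top within 1 mm of where it started.
- **Bystanders:** a before/after difference of the scene view showed only the cup and arm changed.
- **Disagreements:** the top and scene cameras differ by about 4 mm in x throughout, so I used averages and the wrist camera. The final top view gave no handle reading because the arm partly covered it.

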